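Pack the painting kit into the interlocked chest

ROBOT

A 6-joint arm with a two-finger parallel gripper is mounted at the origin on the work surface. World frame = base frame: x ahead of the robot, y to its left, z up, the work surface at z = 0. Lengths are in m, angles in rad, forces in N, time in s.
With the tool pointing down it reaches from about 0.3 to 0.875 m from the base axis. Payload 6.4 kg.
Tool frame: the origin (TCP) lies midway between the tips of the shut fingers; the grasp point (between the pads) lies 19 mm behind it; z points along the fingers, y is the line along which they close (so a half turn about z gives the same grasp; the last joint's range is limited). The gripper opens to 85 mm and grips with 20 to 120 N. Pads are 22 mm wide; open, the fingers measure 114 mm over their backs; the gripper's body (76 mm by 85 mm) begins 54 mm behind the grasp point. The pads swing forward as they close: fully open they stand 13 mm farther back than shut.
Start: joints at [0.981, 0.181, 1.607, -0, 1.354, -0.206], TCP at [0.215, 0.533, 0.195] pointing down, gripper open.
Joint ranges: [-2.99, 2.99], [-0.89, 2.07], [0.3, 2.58], [-1.14, 4.28], [0, 2.63], [-3.12, 3.12]. Speed limits (rad/s): [2.57, 2.57, 3.01, 3.14, 3.14, 3.14].

INTERFACE

Orientations are given as a unit quaternion [w, x, y, z].
In Python, from bench import status, camera, ctrl gives the robot as it stands. The module is installed in compiled form; this text tells all that it offers.
- The arm moves only by the shell command python3 -m handwheel 'ROWS'. ROWS is JSON, a list that holds one entry, the list of rows, each a list of 7 numbers: the opening, from -1 (shut) to 1 (fully open), then the shift along the tool's x, y, z in cm, then the turn, a rotation vector about the tool's x, y, z in degrees. A call has 1 to 10 rows; each row is the pose to reach, as a shift and turn from the pose commanded when the call began, along the tool's axes at that moment; what a row does not reach only later rows make up. A row lasts 1/8 s, in which the tool goes at most 62.5 mm and 10.7 degrees, less where a joint would pass 70% of its speed; a pose out of reach is approached as far as the arm can. A call with a gripper value outside its range is refused whole. The fingers move at their own pace and stop on an object; the grip force is fixed at half the most. Time passes only in rows, so rows that repeat a pose let the fingers close. It gives the time, the measured TCP pose, the force, the opening and the grip force at its end, in the units of the state.
- status.get_obs(): the state, without advancing time (a new reading comes with each control period).
- camera(name): name is "scene" or "top" or "wrist"; returns a dict with "frame" (480x640x3 uint8, blue, green, red), "depth" (480x640 float32, m along the optical axis (not along the pixel's ray), 0 where there is no reading), "fx", "fy", "cx", "cy" (pixels), "dist" ([k1, k2, p1, p2, k3] as OpenCV has them; the pictures are not rectified), "extrinsics" (4x4, takes a point from camera to world coordinates); the wrist camera has in their place "hand_eye" (4x4, takes a point from camera to tool coordinates, whose origin is the TCP and whose axes are the flange's). Camera axes: x right, y down, z forward; pixel columns grow to the right and rows downward; lengths in m; the calibration is good to about 2 mm. A picture is of the moment at which its call begins: read the wrist's pose just before it.
- ctrl.hand_in(): hands the job in; it is judged then, once.
The state is a dict: "time_s": time; "q": joint angles; "dq": joint speeds; "joint_efforts": joint torques, N m; "eef_pos": TCP position; "eef_rot": TCP orientation; "wrist_force": force on the tool from outside, world axes, zero at the start; "torque": the same for the moment, N m; "opening": opening from 0.0 (shut) to 1.0 (fully open); "grasp_force": force on a finger pad.
Only numpy, scipy, OpenCV 4.12 (cv2) and the standard library are available. Lean on these libraries where they do the work, as an engineer would, in place of code of your own. Each camera call takes 0.05 s, during which the arm holds its last target. There are 200 camera calls.

TASK

Pack up the painter's kit: stand every paint jar upright in the wide drawer of the steel chest, which is open, and push that drawer fully home until its catch snaps in. That frees the narrow drawer beside it: pull it well open, lay every brush inside it, and push it fully home too. Leave the palette, tub, glass and tall bottle where they are.

Things in the scene. Friction and masses are not known exactly. Their poses are not given: they have to be found in the camera images.
- chest: dark steel kit chest, grey drawer fronts, fixed; 270 mm deep (local x), 412 wide (y), 150 high; origin at the centre of its underside; drawers open along local -x, towards the robot. Top row: a wide drawer (local +y) beside a narrow one (local -y); the long drawer below is locked and not used. Only one drawer can be out: while one is out or not fully home, a pin holds the other shut (2 mm of play)
- wide_drawer (a joint): how far the wide drawer is out, m: 0 = fully home, 0.17 = at its stop; starts out. Running friction about 1 N. Over the last 11 mm a sprung roller catch resists with up to about 8 N; half-way it snaps over and draws the drawer home against its stop. The same catch resists opening
- narrow_drawer (a joint): how far the narrow drawer is out, m: 0 = fully home, 0.17 = at its stop; it starts home, locked by the interlock. Same friction and the same catch
- wide_drawer_floor (a point): point on the wide drawer's inner floor at the foot of its front wall, midway across; moves with it; axes as the chest's, so the floor runs 230 mm from here along +x and 105 mm to each side in y. Walls, 5 mm thick, rise 55 mm above the floor, the 14 mm front panel before them 73. The chest's front edge (what lies beyond is covered) is at x = (how far out) - 5 mm here; the chest's top is 79 mm up
- narrow_drawer_floor (a point): the same point of the narrow drawer, whose floor runs 230 mm along +x and 62 mm to each side in y; same walls and heights
- wide_drawer_pull (a point): middle of the wide drawer's bar pull, a round bar 11 mm thick and 100 mm long along the chest's y, 35 mm off the front panel and 35 mm below the chest's top; moves with the drawer
- narrow_drawer_pull (a point): middle of the narrow drawer's bar pull, same kind and place
- jar1_mid (a point): centre of a squat paint jar with a black screw lid and white body, 46 mm across, 50 mm high, about 90 g, z along its axis (up); stands on the table at the start; may be absent
- jar2_mid (a point): centre of a squat paint jar with a black screw lid and white body, 46 mm across, 50 mm high, about 90 g, z along its axis (up); stands on the table at the start; may be absent
- jar3_mid (a point): centre of a squat paint jar with a black screw lid and white body, 46 mm across, 50 mm high, about 90 g, z along its axis (up); stands on the table at the start; may be absent
- jar4_mid (a point): centre of a squat paint jar with a black screw lid and white body, 46 mm across, 50 mm high, about 90 g, z along its axis (up); stands on the table at the start; may be absent
- brush1_mid (a point): grip point of a short flat paint brush lying flat, 130 mm long, 12 mm thick, about 40 g; point half-way through its thickness, at its point of balance on the wooden handle, which is 20 mm wide here. Local x runs along it towards the bristles: handle end at -58 mm, bristle tip at +72 mm; the metal ferrule and bristles (from +12 mm on) are 26 mm wide; may be absent
- brush2_mid (a point): grip point of a short flat paint brush lying flat, 130 mm long, 12 mm thick, about 40 g; point half-way through its thickness, at its point of balance on the wooden handle, which is 20 mm wide here. Local x runs along it towards the bristles: handle end at -58 mm, bristle tip at +72 mm; the metal ferrule and bristles (from +12 mm on) are 26 mm wide; may be absent
- jar1: the same jar; origin at the centre of its underside
- jar2: the same jar; origin at the centre of its underside
- jar3: the same jar; origin at the centre of its underside
- jar4: the same jar; origin at the centre of its underside
- brush1: the same brush; origin under its grip point, on its underside
- brush2: the same brush; origin under its grip point, on its underside
- palette: paper-plate palette, 170 mm across, 16 mm high; origin at the centre of its underside; stays where it is
- tub: empty white tub, 100 x 150 x 60 mm high; origin at the centre of its underside; stays where it is
- goblet: small stemmed tasting glass, 92 mm high, 60 mm at its widest; origin at the centre of its underside; stays where it is
- gesso: tall white bottle with a black cap, 66 mm across, 150 mm high; origin at the centre of its underside; stays where it is
There are look-alikes about, which are no part of the job. Leave any pink or yellow look-alike of the jar4 alone.

How it is judged:
On the way, in this order (a step that is already met when the one before it is completed fails the run):
1. the wide drawer is pushed fully home, which frees the interlock (value of joint wide_drawer below 0.004 m), for 0.2 s.
2. the narrow drawer is pulled open (value of joint narrow_drawer above 0.12 m), for 0.2 s.
At the end, for the whole second after the job is handed in: every jar that is present stands upright (within 0.2 rad) on the floor of the wide drawer, every brush that is present lies inside the narrow drawer below its rim, everything is at rest, and both drawers are home (out by less than 4 mm) (x of jar1_mid in the frame of wide_drawer_floor between 0.015 and 0.215 m and y of jar1_mid in the frame of wide_drawer_floor between -0.092 and 0.092 m and z of jar1_mid in the frame of wide_drawer_floor between 0.017 and 0.033 m and angle between each of jar1_mid, jar2_mid, jar3_mid, jar4_mid's own z axis and vertical below 0.2 rad and linear speed of each of jar1, jar2, jar3, jar4, brush1, brush2 below 0.02 m/s and x of jar2_mid in the frame of wide_drawer_floor between 0.015 and 0.215 m and y of jar2_mid in the frame of wide_drawer_floor between -0.092 and 0.092 m and z of jar2_mid in the frame of wide_drawer_floor between 0.017 and 0.033 m and x of jar3_mid in the frame of wide_drawer_floor between 0.015 and 0.215 m and y of jar3_mid in the frame of wide_drawer_floor between -0.092 and 0.092 m and z of jar3_mid in the frame of wide_drawer_floor between 0.017 and 0.033 m and x of jar4_mid in the frame of wide_drawer_floor between 0.015 and 0.215 m and y of jar4_mid in the frame of wide_drawer_floor between -0.092 and 0.092 m and z of jar4_mid in the frame of wide_drawer_floor between 0.017 and 0.033 m and x of brush1_mid in the frame of narrow_drawer_floor between 0.005 and 0.225 m and y of brush1_mid in the frame of narrow_drawer_floor between -0.062 and 0.062 m and z of brush1_mid in the frame of narrow_drawer_floor between 0 and 0.045 m and x of brush2_mid in the frame of narrow_drawer_floor between 0.005 and 0.225 m and y of brush2_mid in the frame of narrow_drawer_floor between -0.062 and 0.062 m and z of brush2_mid in the frame of narrow_drawer_floor between 0 and 0.045 m and value of joint each of wide_drawer, narrow_drawer below 0.004 m); the robot touches nothing.
It fails at once if the palette is shifted by more than 30 mm or tipped (distance of palette from where it was at the start of the episode above 0.03 m or angle between palette's own z axis and vertical above 0.5 rad).
It fails at once if the tub is shifted by more than 30 mm or tipped (distance of tub from where it was at the start of the episode above 0.03 m or angle between tub's own z axis and vertical above 0.5 rad).
It fails at once if the goblet is shifted by more than 30 mm or tipped (distance of goblet from where it was at the start of the episode above 0.03 m or angle between goblet's own z axis and vertical above 0.5 rad).
It fails at once if the gesso is shifted by more than 30 mm or tipped (distance of gesso from where it was at the start of the episode above 0.03 m or angle between gesso's own z axis and vertical above 0.5 rad).
Of jar1, jar2, jar3, jar4 only 3 to 4 are there at a start; the rules pass over those that are not, and their reading is None.
Of brush1, brush2 only 1 to 2 are there at a start; the rules pass over those that are not, and their reading is None.
At some moment in a run one of jar1, jar2, jar3, jar4, brush1, brush2 may be knocked a few centimetres aside while the robot is not near it.
It also fails if it takes over 208 s, if anything falls off the work surface, if the arm or the gripper's body presses on something with over 40 N, if the wrist force passes 120 N, or if a joint passes its speed limit or range.

## Working session

There is one attempt and no reset: what is moved stays moved. The work goes in short steps, Python scripts to look and compute and a shell command to move; the robot and the scene stay as the last step left them, time stands still between calls to the robot, and variables do not carry over. Pictures are saved under pics/ and viewed, at most 14 in all, crops included, and the job is handed in when it is done.

```bash
mkdir -p pics
cat > h.py <<'E'
import numpy as np, cv2
from bench import status, camera, ctrl
from scipy.spatial.transform import Rotation as R
def tool():
    o=status.get_obs(); q=o["eef_rot"]; T=np.eye(4)
    T[:3,:3]=R.from_quat([q[1],q[2],q[3],q[0]]).as_matrix(); T[:3,3]=o["eef_pos"]; return T
def cloud(name):
    T=tool(); c=camera(name)
    K=np.array([[c["fx"],0,c["cx"]],[0,c["fy"],c["cy"]],[0,0,1.]])
    v,u=np.mgrid[0:480,0:640]
    p=cv2.undistortPoints(np.stack([u,v],-1).reshape(-1,1,2).astype(np.float64),K,np.array(c["dist"],float)).reshape(480,640,2)
    d=c["depth"].astype(float)
    P=np.dstack([p[...,0]*d,p[...,1]*d,d,np.ones_like(d)])
    E=np.array(c["extrinsics"]) if "extrinsics" in c else T@np.array(c["hand_eye"])
    W=(P@E.T)[...,:3]; W[d<=0]=np.nan
    return c["frame"],W
E
python3 - <<'E'
from h import *
print(status.get_obs())
for n in ("top","scene"):
    f,W=cloud(n); cv2.imwrite(f"pics/{n}0.png",f); np.save(f"pics/{n}0.npy",W)
E
```

```text
{'time_s': 0.0, 'q': array([ 9.80688141e-01,  1.81544916e-01,  1.60801365e+00, -2.98001315e-05,
        1.35378124e+00, -2.06307583e-01]), 'dq': array([ 1.59024473e-04, -3.89147773e-04, -3.07995456e-03, -3.26106647e-04,
        3.46376815e-04, -2.67194293e-06]), 'joint_efforts': array([-1.17069198e-04, -4.44844615e+01, -3.51356363e+01, -2.97224688e-05,
        8.50566983e-03,  2.50024065e-06]), 'eef_pos': array([0.21495576, 0.53264755, 0.19417929]), 'eef_rot': array([-3.25333985e-04,  1.90721422e-01,  9.81643813e-01, -8.10865080e-04]), 'wrist_force': array([-0.4341768 , -1.08007089,  1.09018534]), 'torque': array([-0.0314816 , -0.00123802,  0.01282646]), 'grasp_force': 0.0, 'opening': 0.9986538051565583}
```

View pics/top0.png

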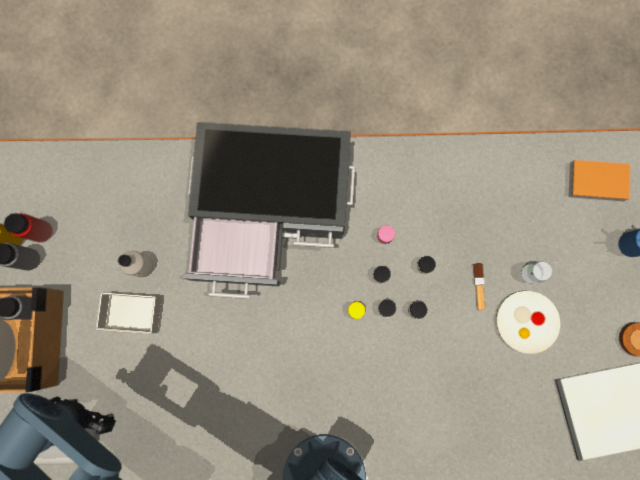

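View pics/scene0.png

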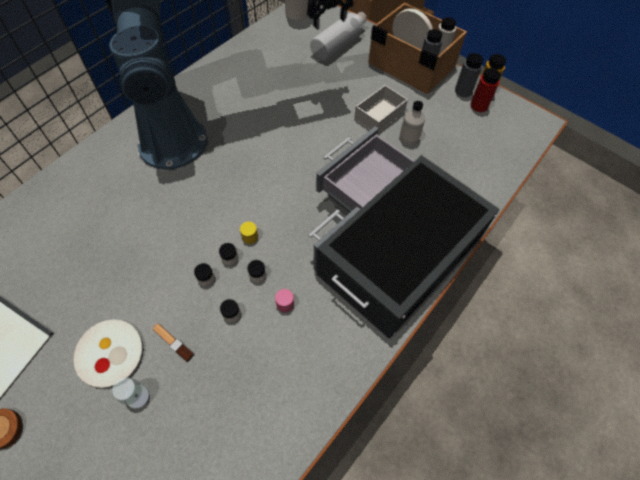

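Top view: four black-lidded jars at (382,274), (427,264), (387,308) and (418,309). The yellow (357,310) and pink (386,234) ones are look-alikes. There is one brush at (479,287), with the palette at (528,322) and the glass at (538,271). The chest is slightly rotated at (270,175), with the wide drawer open at (235,248) and its pull at (230,290). The scene view shows the same four jars and one brush.

Run:
```python
from h import *
W=np.load("pics/top0.npy"); f=cv2.imread("pics/top0.png")
for n,(u,v) in dict(j1=(382,274),j2=(427,264),j3=(387,308),j4=(418,309),yel=(357,310),pink=(386,234)).items():
    p=W[v-12:v+13,u-12:u+13].reshape(-1,3); p=p[(p[:,2]>.04)]; print(n,len(p),np.round(np.median(p,0),4),np.round((p.max(0)+p.min(0))/2,4),np.round(np.ptp(p,axis=0),3))
p=W[255:320,465:495].reshape(-1,3); b=p[(p[:,2]>.006)&(p[:,2]<.03)]
r=cv2.minAreaRect((b[:,:2]*1000).astype(np.float32)); print("brush",len(b),r,np.round(np.median(b[:,2]),4)); print(cv2.boxPoints(r))
p=W[90:240,170:370].reshape(-1,3); t=p[(p[:,2]>.14)&(p[:,2]<.16)]
r=cv2.minAreaRect((t[:,:2]*1000).astype(np.float32)); print("chest",len(t),r,np.median(t[:,2])); print(cv2.boxPoints(r))
for nm,(a,bb,c,d) in dict(wp=(280,300,200,260),np_=(228,250,282,340)).items():
    p=W[a:bb,c:d].reshape(-1,3); s=p[(p[:,2]>.095)&(p[:,2]<.13)]; print(nm,len(s),np.round(s.min(0),3),np.round(s.max(0),3))
print("palette",W[322,528],"gob",W[271,538],"gesso",W[260,126],"tub",W[313,130])
for v in range(215,300,5): print(v,np.round(W[v,235],3))
I=cv2.resize(f[215:340,340:560],None,fx=3.6,fy=3.6,interpolation=cv2.INTER_CUBIC); cv2.imwrite("pics/crop1.png",I)
c=camera("wrist"); print(c["hand_eye"])
```

```text
j1 222 [ 0.541  -0.1656  0.0491] [ 0.541  -0.1656  0.0495] [0.045 0.045 0.019]
j2 225 [ 0.567  -0.2885  0.0493] [ 0.5676 -0.2892  0.0494] [0.045 0.045 0.019]
j3 230 [ 0.4482 -0.1772  0.0494] [ 0.4483 -0.1771  0.052 ] [0.043 0.044 0.024]
j4 228 [ 0.4436 -0.2613  0.0498] [ 0.4424 -0.2624  0.0506] [0.043 0.047 0.019]
yel 223 [ 0.4434 -0.093   0.0491] [ 0.4437 -0.0929  0.0511] [0.043 0.044 0.021]
pink 215 [ 0.6523 -0.1795  0.05  ] [ 0.6528 -0.1797  0.0507] [0.045 0.045 0.021]
brush 416 ((507.7892150878906, -438.1609191894531), (79.97836303710938, 178.99911499023438), 86.68877410888672) 0.0106
[[ 416.12933 -472.91388]
 [ 594.8296  -483.2528 ]
 [ 599.4491  -403.40796]
 [ 420.74884 -393.06903]]
chest 14974 ((797.0907592773438, 134.4660186767578), (415.2580871582031, 273.5374450683594), 85.25858306884766) 0.15113277963090999
[[643.6276  -61.14734]
 [916.22906 -83.75765]
 [950.5539  330.07938]
 [677.95245 352.6897 ]]
wp 282 [0.476 0.166 0.095] [0.526 0.323 0.128]
np_ 341 [ 0.607 -0.049  0.095] [0.659 0.098 0.13 ]
palette [ 0.40884165 -0.5667956   0.00328993] gob [ 0.54145806 -0.57075996  0.09522728] gesso [0.57582905 0.50382852 0.15064789] tub [ 4.42912866e-01  5.40861876e-01 -4.36462016e-04]
215 [0.691 0.224 0.149]
220 [0.692 0.236 0.074]
225 [0.679 0.238 0.065]
230 [0.664 0.237 0.071]
235 [0.651 0.238 0.065]
240 [0.637 0.237 0.069]
245 [0.622 0.235 0.076]
250 [0.609 0.236 0.073]
255 [0.595 0.236 0.071]
260 [0.582 0.237 0.064]
265 [0.568 0.235 0.073]
270 [0.554 0.235 0.075]
275 [0.536 0.226 0.121]
280 [0.521 0.222 0.144]
285 [0.518 0.247 0.   ]
290 [ 0.504  0.247 -0.003]
295 [0.484 0.226 0.121]
[[-3.42779608e-04 -9.49506860e-01 -3.13746085e-01  8.02776857e-02]
 [ 9.99999806e-01 -4.88404897e-04  3.85548263e-04  1.13040758e-04]
 [-5.19315845e-04 -3.13745892e-01  9.49506843e-01 -1.77963797e-01]
 [ 0.00000000e+00  0.00000000e+00  0.00000000e+00  1.00000000e+00]]
```

View pics/crop1.png

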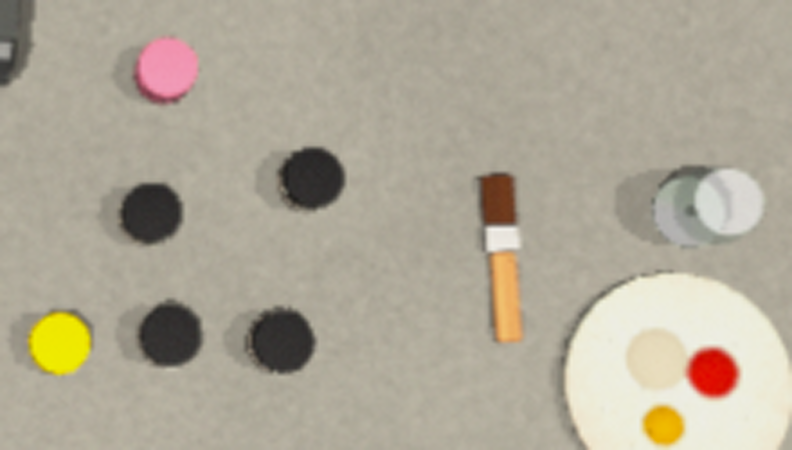

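The crop confirms four black-lidded jars (the pink one at (166,68) and the yellow at (60,342) are left alone) and one orange-handled brush, bristles pointing away from the robot. Lid heights (~50 mm), chest size and floor height (~71 mm) all fit the given sizes. Next I work in chest-aligned coordinates.

```bash
cat >> h.py <<'E'
A=np.deg2rad(-4.74); EX=np.array([np.cos(A),np.sin(A)]); EY=np.array([-np.sin(A),np.cos(A)])
def loc(p): # world -> chest-aligned axes about world origin
    p=np.asarray(p); return np.concatenate([[ (p[...,:2]@EX)],[(p[...,:2]@EY)],[p[...,2]]]).transpose(*range(1,p.ndim),0)
def go(w,yaw=None):
    "rows values: shift cm in tool axes to put the TCP at world w; turn about tool z (deg) so tool y points along chest y + yaw"
    T=tool(); s=T[:3,:3].T@(np.asarray(w)-T[:3,3])*100
    ty=np.rad2deg(np.arctan2(T[1,1],T[0,1])); want=90-4.74+(yaw or 0)
    d=(want-ty+90)%180-90
    return np.round(s,2),"rotz",np.round(-d,1)
E
python3 - <<'E'
from h import *
W=np.load("pics/top0.npy"); f=cv2.imread("pics/top0.png"); L=loc(W)
t=L[90:240,170:370].reshape(-1,3); t=t[(t[:,2]>.14)&(t[:,2]<.16)&(t[:,0]>.6)]; print("chest u,v pct",np.percentile(t[:,0],[1,99]),np.percentile(t[:,1],[1,99]))
p=L[200:300,180:290].reshape(-1,3); p=p[p[:,0]<.63]
s=p[(p[:,2]>.105)&(p[:,2]<.15)]; print("wide: u hist",np.histogram(s[:,0],bins=np.arange(.44,.56,.005)))
pl=s[s[:,0]<s[:,0].min()+.015]; print("pull",pl.mean(0),pl[:,1].min(),pl[:,1].max())
fr=s[(s[:,2]>.135)]; print("front panel",fr[:,0].min(),fr[:,0].max(),fr[:,1].min(),fr[:,1].max())
fl=p[(p[:,2]>.06)&(p[:,2]<.08)]; print("floor",np.median(fl[:,2]),np.percentile(fl[:,0],[1,99]),np.percentile(fl[:,1],[1,99]))
p=L[222:252,280:345].reshape(-1,3); s=p[(p[:,2]>.095)&(p[:,2]<.135)]; pl=s[s[:,0]<s[:,0].min()+.015]; print("npull",pl.mean(0),pl[:,0].min(),pl[:,1].min(),pl[:,1].max())
h=cv2.cvtColor(f,cv2.COLOR_BGR2HSV); sub=np.zeros((480,640),bool); sub[255:320,460:500]=True
m=(h[...,1]>90)&sub; m=cv2.morphologyEx(m.astype(np.uint8),cv2.MORPH_CLOSE,np.ones((9,3))).astype(bool)
b=W[m]; r=cv2.minAreaRect((b[:,:2]*1000).astype(np.float32)); print("brush",m.sum(),r,cv2.boxPoints(r).round(1).tolist())
print("start go j3", go([0.448,-0.177,0.19],0))
E
```

```text
chest u,v pct [0.65526762 0.91433866] [-0.00294764  0.40171522]
wide: u hist (array([  0,   0,   0,  52,  84,  47,  11,  12,  11,  11,  14, 175, 183,
       176, 129,  49,  11,  15,  12,  14,  10,  13,  12,  12]), array([0.44 , 0.445, 0.45 , 0.455, 0.46 , 0.465, 0.47 , 0.475, 0.48 ,
       0.485, 0.49 , 0.495, 0.5  , 0.505, 0.51 , 0.515, 0.52 , 0.525,
       0.53 , 0.535, 0.54 , 0.545, 0.55 , 0.555, 0.56 ]))
pull [0.46255023 0.28064758 0.11935514] 0.2254967128102201 0.33768997627114683
front panel 0.49663611561026033 0.5117861857254691 0.15557279879250643 0.40137139168409686
floor 0.07084375354628658 [0.52018955 0.62894982] [0.18338692 0.38827625]
npull [0.61268514 0.07124822 0.11881622] 0.6066876802736731 0.01581009015489654 0.12510485454240644
brush 349 ((507.6610412597656, -437.9089050292969), (126.08271026611328, 26.37065887451172), 0.9713277220726013) [[444.3999938964844, -425.79998779296875], [444.8999938964844, -452.20001220703125], [570.9000244140625, -450.0], [570.5, -423.70001220703125]]
start go j3 (array([-48.18, -57.09,   0.5 ]), 'rotz', np.float64(-17.2))
```

```bash
python3 -m handwheel '[[[0.5,-48.2,-57.1,0.5,0,0,-17.2],[0.5,-48.2,-57.1,0.5,0,0,-17.2],[0.5,-48.2,-57.1,0.5,0,0,-17.2],[0.5,-48.2,-57.1,0.5,0,0,-17.2],[0.5,-48.2,-57.1,0.5,0,0,-17.2],[0.5,-48.2,-57.1,0.5,0,0,-17.2],[0.5,-48.2,-57.1,0.5,0,0,-17.2],[0.5,-48.2,-57.1,0.5,0,0,-17.2],[0.5,-48.2,-57.1,0.5,0,0,-17.2],[0.5,-48.2,-57.1,0.5,0,0,-17.2]]]' | tail -c 500
python3 - <<'E'
from h import *
print(tool().round(3), go([0.448,-0.177,0.19],0))
E
```

```text
time_s: 1.4
eef_pos: [0.4101, -0.0613, 0.1911]
eef_rot: [0.0, 0.042, 0.999, -0.0]
wrist_force: [1.1, 0.2, 0.4]
opening: 0.754
grasp_force: 0.0
[[-0.996  0.084  0.001  0.41 ]
 [ 0.084  0.996 -0.    -0.061]
 [-0.001 -0.    -1.     0.191]
 [ 0.     0.     0.     1.   ]] (array([ -4.75, -11.21,   0.11]), 'rotz', np.float64(-0.1))
```

```bash
python3 -m handwheel '[[[0.5,-4.8,-11.2,0,0,0,0],[0.5,-4.8,-11.2,0,0,0,0],[0.5,-4.8,-11.2,0,0,0,0],[0.5,-4.8,-11.2,0,0,0,0]]]' | tail -c 500
python3 - <<'E'
from h import *
f,W=cloud("wrist"); cv2.imwrite("pics/w1.png",f); np.save("pics/w1.npy",W)
m=(W[...,2]>.040)&(W[...,2]<.06)
n,l,s,c=cv2.connectedComponentsWithStats(m.astype(np.uint8))
for i in range(1,n):
    if s[i,4]>400:
        p=W[l==i]; print(s[i],np.round(np.median(p,0),4),np.round((p.max(0)+p.min(0))/2,4),np.round(np.ptp(p,axis=0),3),f[l==i].mean(0).round())
print(tool()[:3,3], go([0.448,-0.177,0.015],0))
E
```

```text
time_s: 1.9
eef_pos: [0.4477, -0.1742, 0.1903]
eef_rot: [-0.001, 0.042, 0.999, 0.001]
wrist_force: [0.2, 0.2, -0.4]
opening: 0.745
grasp_force: 0.0
[ 381  174   50   49 1889] [ 0.442  -0.0948  0.049 ] [ 0.4433 -0.0943  0.0457] [0.046 0.045 0.011] [ 61. 154. 181.]
[ 295  186   48   48 1800] [ 0.4464 -0.1778  0.049 ] [ 0.4476 -0.178   0.0456] [0.046 0.045 0.011] [37. 37. 38.]
[ 207  188   49   48 1841] [ 0.4412 -0.2612  0.0489] [ 0.4426 -0.2619  0.0458] [0.046 0.045 0.011] [36. 36. 37.]
[ 317  274   44   43 1482] [ 0.5388 -0.1658  0.0489] [ 0.5408 -0.1655  0.0457] [0.045 0.045 0.011] [30. 29. 30.]
[ 541  363   75   23 1287] [0.6554 0.0953 0.0525] [0.6563 0.0984 0.0501] [0.025 0.079 0.02 ] [95. 96. 98.]
[ 312  364   41   38 1209] [ 0.6493 -0.1805  0.0488] [ 0.6525 -0.1806  0.0454] [0.045 0.046 0.011] [135. 115. 192.]
[ 0.44776292 -0.17370195  0.1905166 ] (array([-0.07, -0.34, 17.55]), 'rotz', np.float64(-0.0))
```

View pics/w1.png

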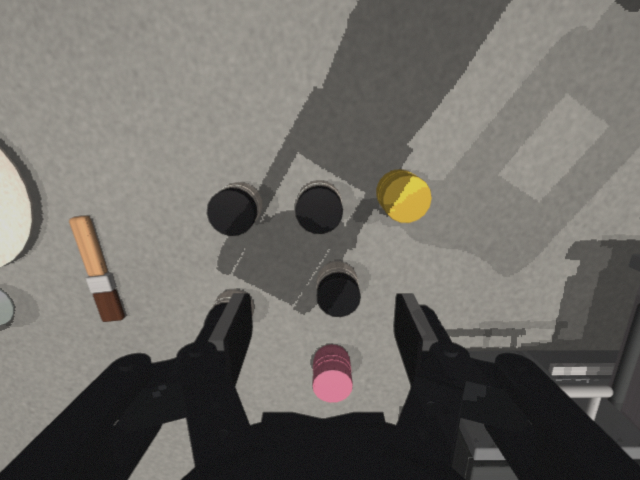

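The wrist view shows j3 at (319,208), j4 (232,211), j1 (339,294), yellow (404,196) and pink (332,373). Positions agree with the top view to 1–2 mm, so I grasp j3.

```bash
python3 -m handwheel '[[[0.5,-0.1,-0.4,6,0,0,0],[0.5,-0.1,-0.4,12,0,0,0],[0.5,-0.1,-0.4,16,0,0,0],[0.5,-0.1,-0.4,17.5,0,0,0],[0.5,-0.1,-0.4,17.5,0,0,0],[-0.4,-0.1,-0.4,17.5,0,0,0],[-0.4,-0.1,-0.4,17.5,0,0,0],[-0.4,-0.1,-0.4,17.5,0,0,0],[-0.4,-0.1,-0.4,17.5,0,0,0]]]' && python3 -m handwheel '[[[-0.4,0,0,-3,0,0,0],[-0.4,0,0,-9,0,0,0],[-0.4,0,0,-15,0,0,0],[-0.4,0,0,-20,0,0,0],[-0.4,0,0,-20,0,0,0]]]'
python3 - <<'E'
from h import *
def w(u,v,z): return [*(u*EX+v*EY),z]
T=tool();print(loc(T[:3,3]))
for n,u,v in (("A far left",.6095,.330),("B far right",.6095,.234)): print(n,w(u,v,.2),go(w(u,v,.215),0))
E
```

```text
time_s: 3.08
eef_pos: [0.4492, -0.179, 0.0164]
eef_rot: [0.0, 0.042, 0.999, -0.0]
wrist_force: [0.1, 0.4, 0.0]
opening: 0.297
grasp_force: 0.0
time_s: 3.7
eef_pos: [0.4515, -0.1806, 0.2209]
eef_rot: [0.004, 0.042, 0.999, -0.003]
wrist_force: [-0.2, -0.4, 0.2]
opening: 0.3
grasp_force: 0.0
[ 0.4648605  -0.14264678  0.22094743]
A far left [np.float64(0.6346847834880774), np.float64(0.27850579097873784), 0.2] (array([-14.42,  47.28,   0.48]), 'rotz', np.float64(-0.0))
B far right [np.float64(0.6267518933031614), np.float64(0.1828341167312676), 0.2] (array([-14.43,  37.68,   0.53]), 'rotz', np.float64(-0.0))
```

Run:
```python
from h import *
f,W=cloud("wrist"); cv2.imwrite("pics/w2.png",f)
```

```text
(no output)
```

View pics/w2.png

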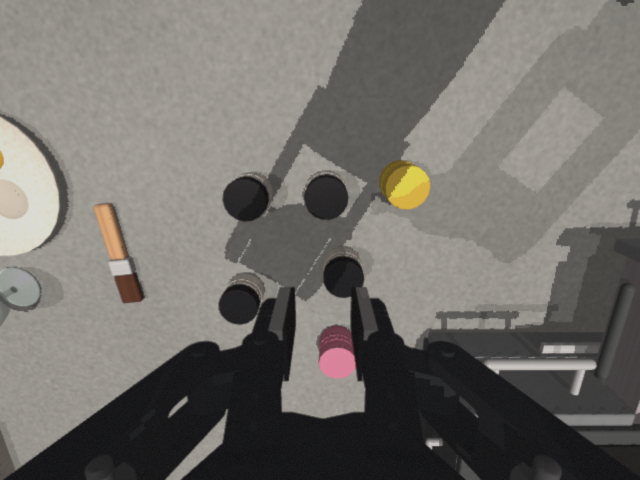

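Run:
```python
from h import *
f,W=cloud("wrist"); T=tool(); print(T[:3,3],status.get_obs()["opening"])
m=(W[...,2]>.040)&(W[...,2]<.06)
n,l,s,c=cv2.connectedComponentsWithStats(m.astype(np.uint8))
for i in range(1,n):
    if s[i,4]>400:
        p=W[l==i]; print(s[i],np.round(np.median(p,0),4),np.round((p.max(0)+p.min(0))/2,4),f[l==i].mean(0).round())
P=(np.dstack([W,np.ones((480,640))])@np.linalg.inv(T).T)[...,:3]
m=(P[...,2]<.03)&(P[...,2]>-.06); 
for a,b in ((240,320),(320,420)):
    q=P[270:400,a:b][m[270:400,a:b]]; print(len(q),np.percentile(q,[1,50,99],axis=0).round(4))
f,W=cloud("top")
for (u,v) in ((387,308),): 
    p=W[v-25:v+26,u-25:u+26].reshape(-1,3); p=p[(p[:,2]>.04)&(p[:,2]<.07)]; print(len(p),np.round((p.max(0)+p.min(0))/2,4))
cv2.imwrite("pics/top1.png",f)
```

```text
[ 0.44895829 -0.17884314  0.21605433] 0.3050712219291023
[ 383  166   46   46 1632] [ 0.4421 -0.0947  0.049 ] [ 0.4431 -0.0944  0.0459] [ 66. 167. 193.]
[ 302  177   45   45 1549] [ 0.4464 -0.1778  0.0489] [ 0.4473 -0.178   0.046 ] [41. 41. 42.]
[ 220  179   46   45 1584] [ 0.4413 -0.2613  0.0489] [ 0.4423 -0.2623  0.0456] [38. 37. 38.]
[ 322  260   41   41 1221] [ 0.5376 -0.1672  0.0489] [ 0.5411 -0.1661  0.0456] [32. 32. 32.]
[ 216  290   42   38 1224] [ 0.5641 -0.2884  0.0488] [ 0.5665 -0.2894  0.0454] [37. 36. 36.]
[ 465  345  137   20 1791] [0.6531 0.0675 0.0522] [0.6552 0.0568 0.05  ] [86. 87. 88.]
[ 317  346   38   36 1066] [ 0.6497 -0.1806  0.0488] [ 0.6527 -0.1809  0.0456] [142. 120. 199.]
821 [[-0.0113 -0.0268 -0.0597]
 [ 0.006  -0.0171 -0.0517]
 [ 0.0103 -0.0134 -0.0391]]
816 [[-0.0115  0.0121 -0.0596]
 [ 0.006   0.0159 -0.0516]
 [ 0.0103  0.0256 -0.0389]]
75 [ 0.443  -0.1455  0.0485]
```

Run:
```python
from h import *
f,W=cloud("wrist"); T=tool()
P=(np.dstack([W,np.ones((480,640))])@np.linalg.inv(T).T)[...,:3]
for r in list(range(276,330,4))+[350,380]:
    print(r,[ (c,*np.round(P[r,c]*1000).tolist()) for c in (272,286,290,294)])
c=camera("wrist"); print(c["fx"],c["fy"],c["cx"],c["cy"],c["dist"])
```

```text
276 [(272, -104.0, -64.0, 216.0), (286, -103.0, -46.0, 214.0), (290, -104.0, -41.0, 216.0), (294, -104.0, -36.0, 215.0)]
280 [(272, -109.0, -64.0, 215.0), (286, -109.0, -46.0, 216.0), (290, -109.0, -41.0, 215.0), (294, -109.0, -36.0, 215.0)]
284 [(272, -114.0, -64.0, 215.0), (286, -115.0, -46.0, 215.0), (290, -114.0, -41.0, 215.0), (294, -114.0, -36.0, 215.0)]
288 [(272, -121.0, -64.0, 216.0), (286, 11.0, -16.0, -42.0), (290, 10.0, -15.0, -41.0), (294, 9.0, -13.0, -39.0)]
292 [(272, -125.0, -64.0, 214.0), (286, 10.0, -16.0, -45.0), (290, 11.0, -14.0, -46.0), (294, 7.0, -13.0, -40.0)]
296 [(272, -130.0, -65.0, 213.0), (286, 11.0, -16.0, -49.0), (290, 11.0, -14.0, -49.0), (294, 6.0, -13.0, -40.0)]
300 [(272, 7.0, -22.0, -46.0), (286, 10.0, -15.0, -52.0), (290, 10.0, -14.0, -52.0), (294, 4.0, -13.0, -40.0)]
304 [(272, 6.0, -22.0, -48.0), (286, 10.0, -15.0, -55.0), (290, 10.0, -13.0, -55.0), (294, 2.0, -13.0, -40.0)]
308 [(272, 6.0, -21.0, -52.0), (286, 11.0, -15.0, -59.0), (290, 11.0, -13.0, -59.0), (294, 1.0, -13.0, -42.0)]
312 [(272, 6.0, -21.0, -55.0), (286, 10.0, -14.0, -62.0), (290
[... 164 characters left out ...]
[(272, 10.0, -19.0, -67.0), (286, 11.0, -14.0, -68.0), (290, 6.0, -13.0, -60.0), (294, -5.0, -13.0, -43.0)]
324 [(272, 10.0, -19.0, -70.0), (286, 10.0, -13.0, -70.0), (290, 5.0, -13.0, -61.0), (294, -7.0, -13.0, -43.0)]
328 [(272, 11.0, -18.0, -73.0), (286, 10.0, -13.0, -72.0), (290, 2.0, -13.0, -60.0), (294, -9.0, -13.0, -43.0)]
350 [(272, 11.0, -16.0, -86.0), (286, 3.0, -13.0, -75.0), (290, -5.0, -13.0, -64.0), (294, -213.0, -39.0, 215.0)]
380 [(272, 16.0, -13.0, -105.0), (286, -12.0, -14.0, -73.0), (290, -262.0, -46.0, 215.0), (294, -263.0, -40.0, 216.0)]
345.1909584568866 345.1909584568866 322.69688243534705 235.75295545999458 [-0.00245231  0.          0.          0.          0.        ]
```

The fingers closed above the jar without touching it: depth shows the real fingertips about 39 mm behind the reported TCP at opening 0.3, where I expected about 8 mm. I'll measure the tip offset at other openings.

```bash
cat >> h.py <<'E'
def tips(W,T):
    P=(np.dstack([W,np.ones((480,640))])@np.linalg.inv(T).T)[...,:3].reshape(-1,3)
    q=P[(P[:,2]<.02)&(P[:,2]>-.09)&(abs(P[:,0])<.013)&(abs(P[:,1])<.07)]
    return len(q),np.round(np.percentile(q[:,2],[95,98,99.5,100]),4)
E
python3 - <<'E'
from h import *
T=tool(); T[:3,3]=[0.44776292,-0.17370195,0.1905166]; print("0.75",tips(np.load("pics/w1.npy"),T))
f,W=cloud("wrist"); print("0.3",tips(W,tool()))
E
python3 -m handwheel '[[[-1,0,0,0,0,0,0],[-1,0,0,0,0,0,0],[-1,0,0,0,0,0,0],[-1,0,0,0,0,0,0],[-1,0,0,0,0,0,0]]]'
python3 - <<'E'
from h import *
f,W=cloud("wrist"); print("shut",tips(W,tool()),status.get_obs()["q"],go([.448,-.178,.19],0))
E
```

```text
0.75 (7707, array([-0.0478, -0.0447, -0.0421, -0.0404]))
0.3 (9057, array([-0.0454, -0.0418, -0.0382, -0.0347]))
time_s: 4.62
eef_pos: [0.449, -0.1788, 0.216]
eef_rot: [0.0, 0.042, 0.999, -0.0]
wrist_force: [0.1, 0.1, 0.9]
opening: -0.001
grasp_force: 0.0
shut (8179, array([-0.0472, -0.0435, -0.0407, -0.0389])) [-6.25227942e-01 -4.75688462e-02  1.80610721e+00  1.03022056e-05
  1.38295866e+00 -2.11243225e+00] (array([0.1 , 0.07, 2.6 ]), 'rotz', np.float64(-0.0))
```

```bash
python3 -m handwheel '[[[0.5,0,0.1,6,0,0,0],[0.5,0,0.1,12,0,0,0],[0.5,0,0.1,17,0,0,0],[0.5,0,0.1,20,0,0,0],[0.5,0,0.1,21,0,0,0],[0.5,0,0.1,22,0,0,0],[0.5,0,0.1,22.8,0,0,0],[0.5,0,0.1,22.8,0,0,0]]]' && python3 -m handwheel '[[[-0.4,0,0,0,0,0,0],[-0.4,0,0,0,0,0,0],[-0.4,0,0,0,0,0,0],[-0.4,0,0,0,0,0,0],[-0.4,0,0,0,0,0,0]]]'
```

```text
time_s: 5.68
eef_pos: [0.4492, -0.1779, -0.0119]
eef_rot: [0.0, 0.042, 0.999, -0.0]
wrist_force: [-0.9, -0.8, -0.0]
opening: 0.748
grasp_force: 0.0
time_s: 6.3
eef_pos: [0.4498, -0.1783, -0.011]
eef_rot: [0.001, 0.042, 0.999, -0.0]
wrist_force: [-1.0, 0.8, 6.5]
opening: 0.519
grasp_force: 61.1
```

Gripped (61 N). The reported TCP is therefore about 33 mm beyond the real tips, and I'll allow for it. Now lift.

```bash
python3 -m handwheel '[[[-0.4,0,0,-2,0,0,0],[-0.4,0,0,-6,0,0,0],[-0.4,0,0,-12,0,0,0],[-0.4,0,0,-17,0,0,0],[-0.4,0,0,-19,0,0,0],[-0.4,0,0,-19,0,0,0]]]'
cat >> h.py <<'E'
def w(u,v,z): return [*(u*EX+v*EY),z]
E
python3 - <<'E'
from h import *
print(status.get_obs()["grasp_force"],go(w(.6095,.330,.18),0))
E
```

```text
time_s: 7.05
eef_pos: [0.4501, -0.1786, 0.1798]
eef_rot: [0.002, 0.042, 0.999, -0.001]
wrist_force: [-0.3, 0.3, -1.9]
opening: 0.521
grasp_force: 61.4
61.352659463882446 (array([-14.58,  47.09,  -0.07]), 'rotz', np.float64(-0.0))
```

```bash
python3 -m handwheel '[[[-0.4,-1.5,5,0,0,0,0],[-0.4,-3,10,0,0,0,0],[-0.4,-4.5,15.5,0,0,0,0],[-0.4,-6.5,21,0,0,0,0],[-0.4,-8.2,26.5,0,0,0,0],[-0.4,-10,32,0,0,0,0],[-0.4,-11.6,37.5,0,0,0,0],[-0.4,-13.3,43,0,0,0,0],[-0.4,-14.4,46.5,0,0,0,0],[-0.4,-14.6,47.1,0,0,0,0]]]' && python3 -m handwheel '[[[-0.4,0,0,0,0,0,0],[-0.4,0,0,0,0,0,0]]]'
python3 - <<'E'
from h import *
f,W=cloud("wrist"); cv2.imwrite("pics/w3.png",f); np.save("pics/w3.npy",W); T=tool(); print(go(w(.6095,.330,.062),0),status.get_obs()["grasp_force"])
L=loc(W); fl=L[(abs(L[...,2]-.071)<.006)]; print("floor",np.percentile(fl[:,0],[0.5,2,98,99.5]).round(4),np.percentile(fl[:,1],[.5,2,98,99.5]).round(4),np.median(fl[:,2]))
top=L[(abs(L[...,2]-.150)<.004)]; print("top",np.percentile(top[:,0],[.5,2]) if len(top) else 0)
rim=L[(abs(L[...,2]-.126)<.003)]; print(np.percentile(rim[:,1],[1,10,50,90,99]))
E
```

```text
time_s: 8.3
eef_pos: [0.6327, 0.2814, 0.1747]
eef_rot: [-0.002, 0.04, 0.999, -0.0]
wrist_force: [-1.4, -0.5, -0.9]
opening: 0.512
grasp_force: 61.6
time_s: 8.55
eef_pos: [0.6334, 0.2779, 0.1772]
eef_rot: [-0.001, 0.042, 0.999, -0.0]
wrist_force: [0.9, 0.1, -1.3]
opening: 0.517
grasp_force: 61.6
(array([-0.11,  0.07, 11.56]), 'rotz', np.float64(-0.1)) 61.56207203865051
floor [0.5162 0.5184 0.6921 0.7017] [0.0943 0.1765 0.387  0.5347] 0.0700728592858722
top [0.66159217 0.66231592]
[0.10329311 0.17228863 0.25415637 0.38938558 0.39171681]
```

View pics/w3.png

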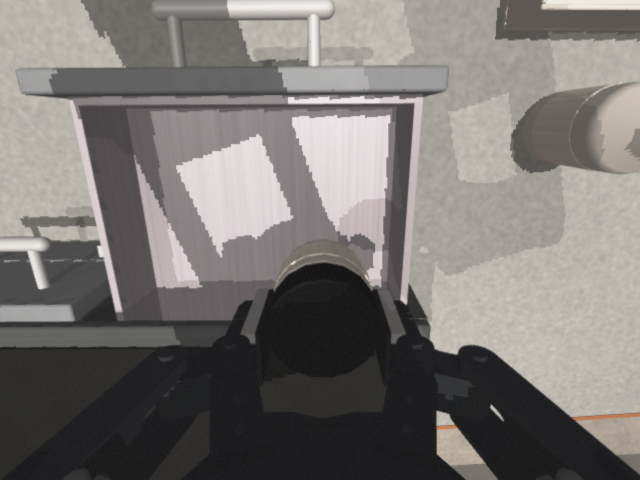

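The wrist view shows jar 1 held at (320,320) over the wide drawer's back-left area. The floor spans v = 0.177–0.387 (210 mm, as given) and starts at u = 0.516, and the chest's front edge is at u = 0.661. Lowering.

```bash
python3 -m handwheel '[[[-0.4,-0.1,0,4,0,0,0],[-0.4,-0.1,0,8,0,0,0],[-0.4,-0.1,0,10,0,0,0],[-0.4,-0.1,0,11,0,0,0],[-0.4,-0.1,0,11.5,0,0,0],[-0.4,-0.1,0,11.5,0,0,0]]]' && python3 -m handwheel '[[[0.5,0,0,0,0,0,0],[0.5,0,0,0,0,0,0],[0.5,0,0,0,0,0,0],[0.5,0,0,-4,0,0,0],[0.5,0,0,-8,0,0,0],[0.5,0,0,-12.5,0,0,0],[0.5,0,0,-12.5,0,0,0]]]'
python3 - <<'E'
from h import *
f,W=cloud("top"); 
for n,(u,v) in dict(j1=(382,274),j2=(427,264),j4=(418,309)).items():
    p=W[v-18:v+19,u-18:u+19].reshape(-1,3); p=p[(p[:,2]>.04)]; print(n,len(p),np.round((p.max(0)+p.min(0))/2,4))
print(go([.4425,-.262,.18],0))
E
```

```text
time_s: 9.35
eef_pos: [0.6356, 0.2794, 0.064]
eef_rot: [0.001, 0.042, 0.999, 0.0]
wrist_force: [0.4, -0.5, -0.7]
opening: 0.519
grasp_force: 61.6
time_s: 10.22
eef_pos: [0.6379, 0.2802, 0.194]
eef_rot: [0.005, 0.042, 0.999, 0.001]
wrist_force: [0.3, -0.4, -0.9]
opening: 0.748
grasp_force: 0.0
j1 220 [ 0.5413 -0.1656  0.0498]
j2 226 [ 0.5672 -0.2882  0.0494]
j4 230 [ 0.4425 -0.262   0.0504]
(array([ 14.8 , -55.6 ,   0.92]), 'rotz', np.float64(-0.0))
```

```bash
python3 -m handwheel '[[[0.5,1.6,-6,0,0,0,0],[0.5,3.2,-12,0,0,0,0],[0.5,4.8,-18,0,0,0,0],[0.5,6.4,-24,0,0,0,0],[0.5,8,-30,0,0,0,0],[0.5,9.6,-36,0,0,0,0],[0.5,11.2,-42,0,0,0,0],[0.5,12.8,-48,0,0,0,0],[0.5,14.4,-54,0,0,0,0],[0.5,14.8,-55.6,0,0,0,0]]]' >/dev/null && python3 -m handwheel '[[[0.5,0,0,0,0,0,0],[0.5,0,0,0,0,0,0],[0.5,0,0,0,0,0,0]]]'
python3 - <<'E'
from h import *
f,W=cloud("wrist"); cv2.imwrite("pics/w4.png",f); L=loc(W)
m=(W[...,2]>.040)&(W[...,2]<.06)
n,l,s,c=cv2.connectedComponentsWithStats(m.astype(np.uint8))
for i in range(1,n):
    if s[i,4]>400:
        p=W[l==i]; print(s[i],np.round((p.max(0)+p.min(0))/2,4),f[l==i].mean(0).round())
print(go([.4425,-.262,-.011],0))
E
```

```text
time_s: 11.9
eef_pos: [0.4415, -0.2608, 0.1877]
eef_rot: [-0.0, 0.041, 0.999, 0.0]
wrist_force: [-0.1, -0.8, -1.0]
opening: 0.752
grasp_force: 0.0
[ 472  173   54   50 2018] [ 0.4433 -0.0941  0.0456] [ 63. 158. 191.]
[ 297  187   48   49 1822] [ 0.4424 -0.2627  0.0458] [37. 36. 37.]
[ 399  275   46   38 1029] [ 0.5383 -0.166   0.0458] [34. 33. 33.]
[  3 303  53  46 570] [ 0.5373 -0.5711  0.0502] [101. 105. 103.]
[ 284  305   43   41 1410] [ 0.566  -0.2896  0.0458] [30. 29. 29.]
[ 543  365   97   20 1437] [0.6532 0.0245 0.05  ] [69. 69. 69.]
[387 366  24  37 597] [ 0.6528 -0.1914  0.0454] [132. 112. 187.]
(array([-0.11, -0.09, 19.89]), 'rotz', np.float64(0.1))
```

```bash
python3 -m handwheel '[[[0.5,-0.1,-0.1,6,0,0,0],[0.5,-0.1,-0.1,12,0,0,0],[0.5,-0.1,-0.1,17,0,0,0],[0.5,-0.1,-0.1,19,0,0,0],[0.5,-0.1,-0.1,19.8,0,0,0],[0.5,-0.1,-0.1,19.8,0,0,0],[-0.4,-0.1,-0.1,19.8,0,0,0],[-0.4,-0.1,-0.1,19.8,0,0,0],[-0.4,-0.1,-0.1,19.8,0,0,0]]]' && python3 -m handwheel '[[[-0.4,0,0,0,0,0,0],[-0.4,0,0,-2,0,0,0],[-0.4,0,0,-6,0,0,0],[-0.4,0,0,-12,0,0,0],[-0.4,0,0,-17,0,0,0],[-0.4,0,0,-19,0,0,0],[-0.4,0,0,-19,0,0,0]]]'
python3 - <<'E'
from h import *
print(go(w(.6095,.234,.18),0))
E
```

```text
time_s: 13.08
eef_pos: [0.4432, -0.2646, -0.0083]
eef_rot: [0.001, 0.042, 0.999, -0.001]
wrist_force: [0.3, 1.0, 7.1]
opening: 0.519
grasp_force: 61.2
time_s: 13.95
eef_pos: [0.4429, -0.2645, 0.1823]
eef_rot: [0.002, 0.042, 0.999, -0.002]
wrist_force: [0.3, 0.6, -1.0]
opening: 0.515
grasp_force: 61.2
(array([-14.59,  46.11,   0.14]), 'rotz', np.float64(-0.0))
```

```bash
python3 -m handwheel '[[[-0.4,-1.6,5,0,0,0,0],[-0.4,-3.2,10,0,0,0,0],[-0.4,-5,15.5,0,0,0,0],[-0.4,-6.6,21,0,0,0,0],[-0.4,-8.4,26.5,0,0,0,0],[-0.4,-10.1,32,0,0,0,0],[-0.4,-11.8,37.5,0,0,0,0],[-0.4,-13.5,43,0,0,0,0],[-0.4,-14.5,45.7,0,0,0,0],[-0.4,-14.6,46.1,0,0,0,0]]]' >/dev/null && python3 -m handwheel '[[[-0.4,0,0,0,0,0,0],[-0.4,0,0,0,0,0,0]]]'
python3 - <<'E'
from h import *
print(go(w(.6095,.234,.065),0),status.get_obs()["grasp_force"])
f,W=cloud("wrist"); cv2.imwrite("pics/w5.png",f); L=loc(W)
j=L[(abs(L[...,2]-.121)<.003)&(L[...,0]>.53)&(L[...,0]<.65)&(L[...,1]>.3)&(L[...,1]<.36)]; print("jarA",len(j),j.min(0),j.max(0)) if len(j) else 0
E
```

```text
time_s: 15.45
eef_pos: [0.6254, 0.1824, 0.1794]
eef_rot: [-0.001, 0.042, 0.999, -0.0]
wrist_force: [-0.4, -0.6, -0.4]
opening: 0.514
grasp_force: 61.4
(array([-0.15,  0.06, 11.44]), 'rotz', np.float64(-0.1)) 61.356650590896606
jarA 2933 [0.58603687 0.30758747 0.11800159] [0.63080267 0.35401313 0.12223505]
```

Jar A stands in the drawer at u = 0.608, v = 0.331, with its top at 0.121. Placing the second.

```bash
python3 -m handwheel '[[[-0.4,-0.2,0,4,0,0,0],[-0.4,-0.2,0,8,0,0,0],[-0.4,-0.2,0,10,0,0,0],[-0.4,-0.2,0,11,0,0,0],[-0.4,-0.2,0,11.4,0,0,0],[-0.4,-0.2,0,11.4,0,0,0]]]' && python3 -m handwheel '[[[0.5,0,0,0,0,0,0],[0.5,0,0,0,0,0,0],[0.5,0,0,0,0,0,0],[0.5,0,0,-4,0,0,0],[0.5,0,0,-8,0,0,0],[0.5,0,0,-12.5,0,0,0],[0.5,0,0,-12.5,0,0,0]]]'
python3 - <<'E'
from h import *
f,W=cloud("top"); 
for n,(u,v) in dict(j1=(382,274),j2=(427,264)).items():
    p=W[v-18:v+19,u-18:u+19].reshape(-1,3); p=p[(p[:,2]>.04)]; print(n,len(p),np.round((p.max(0)+p.min(0))/2,4))
print(go([.541,-.1655,.18],0),go([.567,-.289,.18],0))
E
```

```text
time_s: 16.25
eef_pos: [0.6287, 0.1836, 0.067]
eef_rot: [0.001, 0.042, 0.999, 0.0]
wrist_force: [0.1, -0.2, -0.2]
opening: 0.517
grasp_force: 61.3
time_s: 17.12
eef_pos: [0.6309, 0.1839, 0.1965]
eef_rot: [0.005, 0.042, 0.999, 0.001]
wrist_force: [-0.3, 1.6, -0.7]
opening: 0.752
grasp_force: 0.0
j1 224 [ 0.5411 -0.1655  0.0501]
j2 225 [ 0.5671 -0.2888  0.0506]
(array([  5.89, -35.54,   1.3 ]), 'rotz', np.float64(-0.0)) (array([  2.27, -47.63,   1.3 ]), 'rotz', np.float64(-0.0))
```

```bash
python3 -m handwheel '[[[0.5,0.2,-6,0,0,0,0],[0.5,0.5,-12,0,0,0,0],[0.5,0.8,-18,0,0,0,0],[0.5,1.1,-24,0,0,0,0],[0.5,1.4,-30,0,0,0,0],[0.5,1.7,-36,0,0,0,0],[0.5,2,-42,0,0,0,0],[0.5,2.2,-46,0,0,0,0],[0.5,2.3,-47.6,0,0,0,0],[0.5,2.3,-47.6,0,0,0,0]]]' >/dev/null && python3 -m handwheel '[[[0.5,0,0,0,0,0,0],[0.5,0,0,0,0,0,0],[0.5,0,0,0,0,0,0]]]'
python3 - <<'E'
from h import *
f,W=cloud("wrist"); cv2.imwrite("pics/w6.png",f); L=loc(W)
m=(W[...,2]>.040)&(W[...,2]<.06)
n,l,s,c=cv2.connectedComponentsWithStats(m.astype(np.uint8))
for i in range(1,n):
    if s[i,4]>400:
        p=W[l==i]; print(s[i],np.round((p.max(0)+p.min(0))/2,4),f[l==i].mean(0).round())
print(go([.567,-.289,-.011],0))
E
```

```text
time_s: 18.8
eef_pos: [0.5656, -0.2878, 0.1911]
eef_rot: [0.0, 0.041, 0.999, -0.0]
wrist_force: [-0.3, 0.2, -0.2]
opening: 0.749
grasp_force: 0.0
[ 510   19   62   62 2905] [ 0.4439 -0.094   0.0466] [ 68. 174. 196.]
[ 425  149   52   50 2042] [ 0.5414 -0.1663  0.0459] [36. 36. 36.]
[  0 181  44  60 527] [ 0.5404 -0.5644  0.0501] [110. 115. 111.]
[ 297  187   48   48 1786] [ 0.5667 -0.2898  0.0456] [37. 37. 38.]
[ 410  261   46   44 1561] [ 0.6532 -0.1812  0.0457] [142. 120. 199.]
[ 527  265  113  101 2154] [ 0.7018 -0.0193  0.05  ] [49. 49. 49.]
(array([-0.15, -0.08, 20.21]), 'rotz', np.float64(0.0))
```

```bash
python3 -m handwheel '[[[0.5,-0.1,-0.1,6,0,0,0],[0.5,-0.1,-0.1,12,0,0,0],[0.5,-0.1,-0.1,17,0,0,0],[0.5,-0.1,-0.1,19,0,0,0],[0.5,-0.1,-0.1,20.2,0,0,0],[0.5,-0.1,-0.1,20.2,0,0,0],[-0.4,-0.1,-0.1,20.2,0,0,0],[-0.4,-0.1,-0.1,20.2,0,0,0],[-0.4,-0.1,-0.1,20.2,0,0,0]]]' && python3 -m handwheel '[[[-0.4,0,0,0,0,0,0],[-0.4,0,0,-2,0,0,0],[-0.4,0,0,-6,0,0,0],[-0.4,0,0,-12,0,0,0],[-0.4,0,0,-17,0,0,0],[-0.4,0,0,-19,0,0,0],[-0.4,0,0,-19,0,0,0]]]'
python3 - <<'E'
from h import *
print(go(w(.5500,.330,.18),0))
E
```

```text
time_s: 19.98
eef_pos: [0.5679, -0.2912, -0.0085]
eef_rot: [0.002, 0.042, 0.999, -0.001]
wrist_force: [0.6, -0.4, 7.1]
opening: 0.517
grasp_force: 61.8
time_s: 20.85
eef_pos: [0.5667, -0.2904, 0.1807]
eef_rot: [0.001, 0.042, 0.999, -0.001]
wrist_force: [-1.1, -0.1, -1.4]
opening: 0.517
grasp_force: 61.3
(array([ 3.920e+00,  5.726e+01, -4.000e-02]), 'rotz', np.float64(-0.0))
```

```bash
python3 -m handwheel '[[[-0.4,0.4,5.5,0,0,0,0],[-0.4,0.8,11.5,0,0,0,0],[-0.4,1.2,17.5,0,0,0,0],[-0.4,1.6,23.5,0,0,0,0],[-0.4,2,29.5,0,0,0,0],[-0.4,2.4,35.5,0,0,0,0],[-0.4,2.8,41.5,0,0,0,0],[-0.4,3.2,47.5,0,0,0,0],[-0.4,3.6,53.5,0,0,0,0],[-0.4,3.9,57.3,0,0,0,0]]]' >/dev/null && python3 -m handwheel '[[[-0.4,0,0,0,0,0,0],[-0.4,0,0,0,0,0,0],[-0.4,0,0,0,0,0,0]]]'
python3 - <<'E'
from h import *
print(go(w(.5500,.330,.065),0),status.get_obs()["grasp_force"])
E
```

```text
time_s: 22.48
eef_pos: [0.5748, 0.2829, 0.1779]
eef_rot: [-0.001, 0.043, 0.999, -0.0]
wrist_force: [0.8, -0.1, -0.5]
opening: 0.515
grasp_force: 61.6
(array([-0.07,  0.07, 11.29]), 'rotz', np.float64(-0.1)) 61.58203840255737
```

```bash
python3 -m handwheel '[[[-0.4,-0.1,0.1,4,0,0,0],[-0.4,-0.1,0.1,8,0,0,0],[-0.4,-0.1,0.1,10,0,0,0],[-0.4,-0.1,0.1,11,0,0,0],[-0.4,-0.1,0.1,11.3,0,0,0],[-0.4,-0.1,0.1,11.3,0,0,0]]]' && python3 -m handwheel '[[[0.5,0,0,0,0,0,0],[0.5,0,0,0,0,0,0],[0.5,0,0,0,0,0,0],[0.5,0,0,-4,0,0,0],[0.5,0,0,-8,0,0,0],[0.5,0,0,-12.5,0,0,0],[0.5,0,0,-12.5,0,0,0]]]'
python3 - <<'E'
from h import *
f,W=cloud("top"); 
for n,(u,v) in dict(j1=(382,274)).items():
    p=W[v-18:v+19,u-18:u+19].reshape(-1,3); p=p[(p[:,2]>.04)]; print(n,len(p),np.round((p.max(0)+p.min(0))/2,4))
print(go([.541,-.1655,.18],0))
E
```

```text
time_s: 23.22
eef_pos: [0.5771, 0.2854, 0.0672]
eef_rot: [0.001, 0.042, 0.999, 0.0]
wrist_force: [0.7, -0.2, -1.5]
opening: 0.519
grasp_force: 61.6
time_s: 24.1
eef_pos: [0.5791, 0.2862, 0.1965]
eef_rot: [0.004, 0.042, 0.999, 0.001]
wrist_force: [0.1, 0.8, -0.2]
opening: 0.747
grasp_force: 0.0
j1 220 [ 0.5411 -0.1657  0.0515]
(array([ -0.12, -45.27,   1.28]), 'rotz', np.float64(-0.0))
```

```bash
python3 -m handwheel '[[[0.5,0,-6,0,0,0,0],[0.5,0,-12,0,0,0,0],[0.5,0,-18,0,0,0,0],[0.5,0,-24,0,0,0,0],[0.5,0,-30,0,0,0,0],[0.5,0,-36,0,0,0,0],[0.5,0,-41,0,0,0,0],[0.5,-0.1,-44.5,0,0,0,0],[0.5,-0.1,-45.3,0,0,0,0],[0.5,-0.1,-45.3,0,0,0,0]]]' >/dev/null && python3 -m handwheel '[[[0.5,0,0,0,0,0,0],[0.5,0,0,0,0,0,0],[0.5,0,0,0,0,0,0]]]'
python3 - <<'E'
from h import *
f,W=cloud("wrist"); cv2.imwrite("pics/w7.png",f); L=loc(W)
m=(W[...,2]>.040)&(W[...,2]<.06)
n,l,s,c=cv2.connectedComponentsWithStats(m.astype(np.uint8))
for i in range(1,n):
    if s[i,4]>400:
        p=W[l==i]; print(s[i],np.round((p.max(0)+p.min(0))/2,4),f[l==i].mean(0).round())
print(go([.541,-.1655,-.009],0))
E
```

```text
time_s: 25.78
eef_pos: [0.5395, -0.1655, 0.191]
eef_rot: [0.0, 0.041, 0.999, 0.0]
wrist_force: [-0.0, 0.2, 0.9]
opening: 0.75
grasp_force: 0.0
[ 369   67   54   57 2413] [ 0.4433 -0.0941  0.0463] [ 47. 114. 137.]
[ 299  187   48   48 1791] [ 0.5413 -0.1658  0.0459] [37. 36. 37.]
[551 290  71   8 420] [0.6499 0.1006 0.0495] [ 98.  99. 101.]
[ 296  292   43   42 1417] [ 0.6524 -0.1807  0.0456] [105.  90. 153.]
[430 297  60  20 671] [ 0.6516 -0.0293  0.0499] [65. 65. 65.]
(array([-0.15,  0.03, 20.  ]), 'rotz', np.float64(0.0))
```

```bash
python3 -m handwheel '[[[0.5,-0.1,0,6,0,0,0],[0.5,-0.1,0,12,0,0,0],[0.5,-0.1,0,17,0,0,0],[0.5,-0.1,0,19,0,0,0],[0.5,-0.1,0,20.2,0,0,0],[0.5,-0.1,0,20.2,0,0,0],[-0.4,-0.1,0,20.2,0,0,0],[-0.4,-0.1,0,20.2,0,0,0],[-0.4,-0.1,0,20.2,0,0,0]]]' && python3 -m handwheel '[[[-0.4,0,0,0,0,0,0],[-0.4,0,0,-2,0,0,0],[-0.4,0,0,-6,0,0,0],[-0.4,0,0,-12,0,0,0],[-0.4,0,0,-17,0,0,0],[-0.4,0,0,-19,0,0,0],[-0.4,0,0,-19,0,0,0]]]'
python3 - <<'E'
from h import *
print(go(w(.5500,.234,.18),0))
E
```

```text
time_s: 26.95
eef_pos: [0.5418, -0.1672, -0.0093]
eef_rot: [0.002, 0.042, 0.999, -0.001]
wrist_force: [-0.2, 0.4, 6.8]
opening: 0.52
grasp_force: 61.5
time_s: 27.82
eef_pos: [0.5415, -0.167, 0.182]
eef_rot: [0.002, 0.042, 0.999, -0.001]
wrist_force: [0.3, 0.6, -0.9]
opening: 0.518
grasp_force: 61.3
(array([ 0.37, 35.57,  0.13]), 'rotz', np.float64(-0.0))
```

```bash
python3 -m handwheel '[[[-0.4,0,5,0,0,0,0],[-0.4,0.1,10,0,0,0,0],[-0.4,0.1,15.5,0,0,0,0],[-0.4,0.2,21,0,0,0,0],[-0.4,0.3,26.5,0,0,0,0],[-0.4,0.4,31.5,0,0,0,0],[-0.4,0.4,34.5,0,0,0,0],[-0.4,0.4,35.6,0,0,0,0],[-0.4,0.4,35.6,0,0,0,0],[-0.4,0.4,35.6,0,0,0,0]]]'
python3 - <<'E'
from h import *
print(go(w(.5500,.234,.064),0),status.get_obs()["grasp_force"])
f,W=cloud("wrist"); cv2.imwrite("pics/w8.png",f); L=loc(W)
j=L[(abs(L[...,2]-.121)<.003)&(L[...,0]>.5)&(L[...,0]<.575)&(L[...,1]>.3)&(L[...,1]<.36)]; print("jarC",len(j),j.min(0),j.max(0)) if len(j) else 0
E
```

```text
time_s: 29.08
eef_pos: [0.5659, 0.1874, 0.1785]
eef_rot: [-0.0, 0.042, 0.999, -0.0]
wrist_force: [0.2, -0.2, -0.9]
opening: 0.522
grasp_force: 61.5
(array([-0.16,  0.06, 11.45]), 'rotz', np.float64(-0.1)) 61.54019236564636
jarC 2942 [0.51596069 0.30908433 0.11800801] [0.57391561 0.35494993 0.1239713 ]
```

```bash
python3 -m handwheel '[[[-0.4,-0.1,0,4,0,0,0],[-0.4,-0.1,0,8,0,0,0],[-0.4,-0.1,0,10,0,0,0],[-0.4,-0.1,0,11,0,0,0],[-0.4,-0.1,0,11.4,0,0,0],[-0.4,-0.1,0,11.4,0,0,0]]]' && python3 -m handwheel '[[[0.5,0,0,0,0,0,0],[0.5,0,0,0,0,0,0],[0.5,0,0,0,0,0,0],[0.5,0,0,-4,0,0,0],[0.5,0,0,-8,0,0,0],[0.5,0,0,-12,0,0,0],[-1,3,1,-12,0,0,0],[-1,9,4.8,-12,0,0,0],[-1,12.5,4.8,-12,0,0,0],[-1,12.5,4.8,-12,0,0,0]]]'
python3 - <<'E'
from h import *
f,W=cloud("wrist"); cv2.imwrite("pics/w9.png",f); np.save("pics/w9.npy",W); L=loc(W)
for u,v in ((.6095,.33),(.6095,.234),(.55,.33),(.55,.234)):
    j=L[(L[...,2]>.1)&(L[...,2]<.14)&(np.hypot(L[...,0]-u,L[...,1]-v)<.029)]; t=j[j[:,2]>.117]; print(len(j),((t.min(0)+t.max(0))/2).round(4),np.ptp(t,axis=0).round(3))
print(go(w(.425,.282,.06),0))
E
```

```text
time_s: 29.88
eef_pos: [0.5679, 0.1887, 0.0659]
eef_rot: [0.001, 0.042, 0.999, 0.0]
wrist_force: [0.0, -0.2, -1.1]
opening: 0.518
grasp_force: 61.5
time_s: 31.12
eef_pos: [0.444, 0.2478, 0.185]
eef_rot: [-0.0, 0.04, 0.999, 0.0]
wrist_force: [-0.5, 0.3, 1.3]
opening: 0.0
grasp_force: 0.0Traceback (most recent call last):
  File "<stdin>", line 4, in <module>
    return umr_minimum(a, axis, None, out, keepdims, initial, where)
ValueError: zero-size array to reduction operation minimum which has no identity
```

View pics/w9.png

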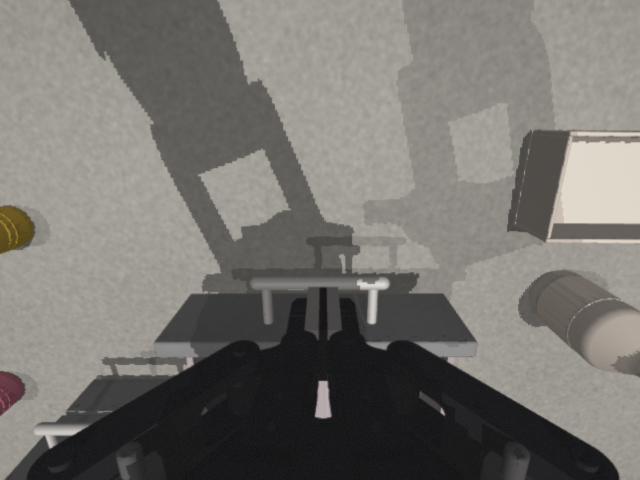

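The shut fingers are over the wide pull (320,284), and the tub (605,185) and gesso (590,320) are well to the left. The drawer interior is hidden from here, so I check the jars with the top camera.

Run:
```python
from h import *
f,W=cloud("top"); cv2.imwrite("pics/top2.png",f); L=loc(W)
for u,v in ((.6095,.33),(.6095,.234),(.55,.33),(.55,.234)):
    j=L[(L[...,2]>.1)&(L[...,2]<.14)&(np.hypot(L[...,0]-u,L[...,1]-v)<.029)]
    print(len(j), np.median(j,0).round(4) if len(j) else "")
print(go(w(.425,.282,.19),0),go(w(.425,.282,.06),0))
cv2.imwrite("pics/crop2.png",cv2.resize(f[190:310,120:360],None,fx=3,fy=3))
```

```text
270 [0.6067 0.3289 0.1204]
250 [0.609  0.2329 0.1198]
279 [0.549  0.3303 0.1204]
31 [0.5622 0.2134 0.1214]
(array([ 0.  , -0.12, -0.45]), 'rotz', np.float64(-0.0)) (array([ 0.02, -0.12, 12.55]), 'rotz', np.float64(-0.0))
```

View pics/crop2.png

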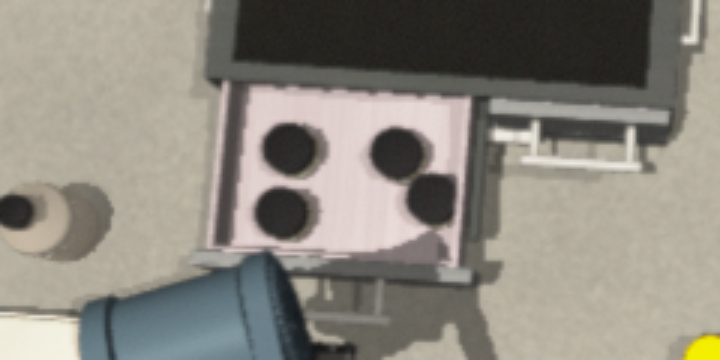

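Run:
```python
from h import *
f,W=cloud("top"); L=loc(W)
m=(L[...,0]>.53)&(L[...,0]<.60)&(L[...,1]>.178)&(L[...,1]<.245)&(L[...,2]>.085)&(f.max(-1)<75)
j=L[m]; print(len(j),j.min(0),j.max(0),np.percentile(j,[5,50,95],axis=0))
v,u=np.nonzero(m); print(u.min(),u.max(),v.min(),v.max())
t=j[j[:,2]>.115]; A_=np.c_[t[:,:2],np.ones(len(t))]; print(np.linalg.lstsq(A_,t[:,2],rcond=None)[0], cv2.minEnclosingCircle((t[:,:2]*1000).astype(np.float32)))
```

```text
250 [0.54995192 0.18025155 0.0851024 ] [0.59962047 0.24310775 0.12807955] [[0.55468118 0.18396517 0.11438975]
 [0.57568113 0.20254566 0.12057214]
 [0.59675831 0.2348971  0.12603319]]
248 271 244 264
[ 0.01345719 -0.01080797  0.1153533 ] ((578.2342529296875, 212.59548950195312), 36.78324890136719)
```

The jars sit upright in the drawer: three where I placed them, and the fourth has shifted to the right wall (crop (432,198)). Its lid is level at 0.1206 and its local y is about -0.081, within limits. Now push the drawer home by its bar.

```bash
python3 -m handwheel '[[[-1,0,-0.1,5,0,0,0],[-1,0,-0.1,10,0,0,0],[-1,0,-0.1,12.5,0,0,0],[-1,0,-0.1,12.5,0,0,0],[-1,-1,-0.1,12.5,0,0,0],[-1,-2,-0.1,12.5,0,0,0],[-1,-3,-0.1,12.5,0,0,0],[-1,-4,-0.1,12.5,0,0,0]]]' && python3 -m handwheel '[[[-1,-1.2,0,0,0,0,0],[-1,-2.4,0,0,0,0,0],[-1,-3.6,0,0,0,0,0],[-1,-4.8,0,0,0,0,0],[-1,-6,0,0,0,0,0],[-1,-7.2,0,0,0,0,0],[-1,-8.4,0,0,0,0,0],[-1,-9.6,0,0,0,0,0],[-1,-10.4,0,0,0,0,0],[-1,-11,0,0,0,0,0]]]'
python3 - <<'E'
from h import *
print(loc(tool()[:3,3]),go(w(.596,.282,.06),0))
E
```

```text
time_s: 32.28
eef_pos: [0.4875, 0.2426, 0.0606]
eef_rot: [0.001, 0.042, 0.999, 0.0]
wrist_force: [-2.1, 1.9, 1.3]
opening: -0.002
grasp_force: 0.7
time_s: 33.52
eef_pos: [0.5964, 0.2331, 0.0599]
eef_rot: [-0.0, 0.042, 0.999, -0.0]
wrist_force: [-1.7, -0.0, 1.4]
opening: -0.003
grasp_force: 0.7
[0.57505406 0.28162073 0.05986278] (array([-2.09,  0.04, -0.01]), 'rotz', np.float64(-0.1))
```

```bash
python3 -m handwheel '[[[-1,-0.5,0,0,0,0,0],[-1,-1,0,0,0,0,0],[-1,-1.4,0,0,0,0,0],[-1,-1.8,0,0,0,0,0],[-1,-2.1,0,0,0,0,0],[-1,-2.1,0,0,0,0,0]]]' && python3 -m handwheel '[[[-1,-0.2,0,0,0,0,0],[-1,-0.4,0,0,0,0,0],[-1,-0.4,0,0,0,0,0]]]'
python3 - <<'E'
from h import *
f,W=cloud("top"); L=loc(W); p=L[190:310,200:290].reshape(-1,3); p=p[(p[:,1]>.18)&(p[:,1]<.40)]
print(loc(tool()[:3,3]), [len(p[(p[:,2]>.06)&(p[:,2]<.08)&(p[:,0]>.5)&(p[:,0]<.65)])])
E
```

```text
time_s: 34.28
eef_pos: [0.6172, 0.2316, 0.06]
eef_rot: [0.0, 0.042, 0.999, 0.0]
wrist_force: [0.5, 0.6, -0.3]
opening: -0.002
grasp_force: 0.2
time_s: 34.65
eef_pos: [0.6171, 0.2316, 0.0598]
eef_rot: [-0.004, 0.041, 0.999, -0.0]
wrist_force: [-15.0, 0.2, 9.5]
opening: -0.001
grasp_force: 7.4
[0.59589    0.28177784 0.05980365] [33]
```

The drawer hit its stop (15 N at u = 0.596, exactly the predicted home position) after snapping over. Back off, then turn to grip the narrow pull.

```bash
python3 -m handwheel '[[[-1,2,0,0,0,0,0],[-1,5,0,0,0,0,0],[-1,5,0,-6,0,0,0],[-1,5,-5,-12,0,0,10],[-1,5,-10,-12,0,0,20],[-1,5,-15,-12,0,0,30],[-1,5,-20,-12,0,0,40],[-1,3,-21.1,-12,0,0,50],[-1,1,-21.1,-12,0,0,60],[-1,-1.3,-21.1,-12,0,0,70]]]' >/dev/null && python3 -m handwheel '[[[-0.3,0,0,0,0,0,10],[-0.3,0,0,0,0,0,20],[-0.3,0,0,0,0,0,20],[-0.3,0,0,0,0,0,20]]]'
python3 - <<'E'
from h import *
f,W=cloud("wrist"); cv2.imwrite("pics/w10.png",f); L=loc(W)
s=L[(abs(L[...,2]-.118)<.006)&(L[...,0]<.635)&(L[...,0]>.59)&(L[...,1]<.2)]
print(len(s)); print(np.percentile(s,[1,50,99],axis=0).round(4) if len(s) else "")
print(loc(tool()[:3,3]),go(w(.6127,.0705,.062),90),"opening",status.get_obs()["opening"])
f,W=cloud("top"); cv2.imwrite("pics/top3.png",f); L=loc(W)
for n,(a,b) in dict(wide=(.2,.36),narrow=(.0,.14)).items():
    p=L[(abs(L[...,2]-.144)<.02)&(L[...,1]>a)&(L[...,1]<b)&(L[...,0]>.44)&(L[...,0]<.70)]; print(n,np.percentile(p[:,0],[0,1,5,20]).round(4))
E
```

```text
time_s: 36.45
eef_pos: [0.6163, 0.0199, 0.18]
eef_rot: [0.0, 0.735, 0.678, 0.0]
wrist_force: [-0.1, 0.2, 0.5]
opening: 0.352
grasp_force: 0.0
2561
[[0.608  0.02   0.1141]
 [0.6145 0.0789 0.1183]
 [0.6341 0.1247 0.1207]]
[0.61246474 0.07076053 0.18002113] (array([-0.03,  0.02, 11.8 ]), 'rotz', np.float64(0.1)) opening 0.3486702459038084
wide [0.6071 0.6109 0.6468 0.6543]
narrow [0.6164 0.6383 0.6485 0.6538]
```

View pics/w10.png

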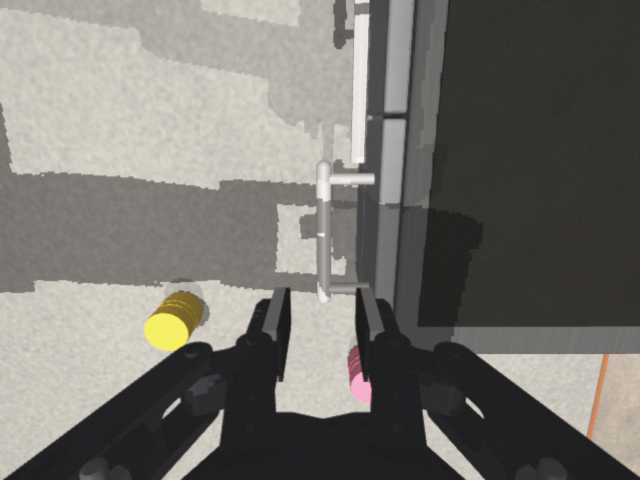

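The wrist view shows both drawer fronts flush (column ~395) and the narrow bar at column 323, centred between the fingers. Descend and grip.

```bash
python3 -m handwheel '[[[-0.3,0,0,4,0,0,0],[-0.3,0,0,8,0,0,0],[-0.3,0,0,10,0,0,0],[-0.3,0,0,11.8,0,0,0],[-0.3,0,0,11.8,0,0,0],[-1,0,0,11.8,0,0,0],[-1,0,0,11.8,0,0,0],[-1,0,0,11.8,0,0,0],[-1,0,0,11.8,0,0,0]]]'
```

```text
time_s: 37.67
eef_pos: [0.6171, 0.0198, 0.0642]
eef_rot: [0.001, 0.736, 0.677, 0.0]
wrist_force: [-6.1, -0.3, 11.8]
opening: 0.101
grasp_force: 58.6
```

```bash
python3 -m handwheel '[[[-1,0,-0.5,0,0,0,0],[-1,0,-1,0,0,0,0],[-1,0,-2,0,0,0,0],[-1,0,-3.4,0,0,0,0],[-1,0,-4.8,0,0,0,0],[-1,0,-6.2,0,0,0,0],[-1,0,-7.6,0,0,0,0],[-1,0,-9,0,0,0,0],[-1,0,-10.4,0,0,0,0],[-1,0,-11.8,0,0,0,0]]]' && python3 -m handwheel '[[[-1,0,-1.4,0,0,0,0],[-1,0,-2.8,0,0,0,0],[-1,0,-3.8,0,0,0,0],[-1,0,-4.3,0,0,0,0],[-1,0,-4.3,0,0,0,0],[-1,0,-4.3,0,0,0,0]]]'
python3 - <<'E'
from h import *
print(loc(tool()[:3,3]))
E
```

```text
time_s: 38.92
eef_pos: [0.5011, 0.0289, 0.0642]
eef_rot: [0.003, 0.736, 0.677, 0.002]
wrist_force: [1.2, -2.1, 10.1]
opening: 0.103
grasp_force: 59.6
time_s: 39.67
eef_pos: [0.4582, 0.0323, 0.0642]
eef_rot: [0.002, 0.736, 0.677, 0.001]
wrist_force: [-1.4, -2.7, 12.0]
opening: 0.102
grasp_force: 59.9
[0.45394313 0.07007328 0.06423263]
```

```bash
python3 -m handwheel '[[[-0.3,0,0,0,0,0,0],[-0.3,0,0,0,0,0,0],[-0.3,0,0,0,0,0,0],[-0.3,0,0,-6,0,0,0],[-0.3,0,0,-12,0,0,0],[-0.3,0,0,-12,0,0,0]]]'
python3 - <<'E'
from h import *
f,W=cloud("top"); cv2.imwrite("pics/top4.png",f); h=cv2.cvtColor(f,cv2.COLOR_BGR2HSV)
sub=np.zeros((480,640),bool); sub[235:340,450:500]=True
m=(h[...,1]>90)&sub; hd=m&(f[...,2]>150); br=m&(f[...,2]<120)
print("handle",hd.sum(),W[hd].mean(0),"bristle",br.sum(),W[br].mean(0))
print(go([.500,-.438,.19],0), status.get_obs()["q"].round(2))
L=loc(W); s=L[(L[...,2]>.136)&(L[...,2]<.155)&(L[...,0]<.56)&(L[...,1]<.2)&(L[...,1]>-.05)&(L[...,0]>.44)]; print(np.percentile(s,[2,50,98],axis=0) if len(s) else 0)
E
```

```text
time_s: 40.42
eef_pos: [0.4591, 0.033, 0.1867]
eef_rot: [0.004, 0.736, 0.677, 0.003]
wrist_force: [0.6, 0.2, -0.3]
opening: 0.35
grasp_force: 0.0
handle 184 [nan nan nan] bristle 110 [ 0.55269867 -0.43539125  0.01060194]
(array([-46.61,   8.2 ,  -0.57]), 'rotz', np.float64(90.0)) [-0.19 -0.08  1.9   0.    1.31 -0.1 ]
[[ 4.89124742e-01 -5.64125524e-03  1.39202788e-01]
 [ 4.95874163e-01 -1.52554460e-04  1.43371893e-01]
 [ 5.02573927e-01  5.17424977e-03  1.49624578e-01]]
```

```bash
python3 -m handwheel '[[[-0.3,-4.7,0.8,0,0,0,-9],[-0.3,-9.4,1.6,0,0,0,-18],[-0.3,-14.1,2.5,0,0,0,-27],[-0.3,-18.8,3.3,0,0,0,-36],[-0.3,-23.5,4.1,0,0,0,-45],[-0.3,-28.2,5,0,0,0,-54],[-0.3,-32.9,5.8,0,0,0,-63],[-0.3,-37.6,6.6,0,0,0,-72],[-0.3,-42.3,7.4,0,0,0,-81],[-0.3,-46.6,8.2,0,0,0,-90]]]' >/dev/null && python3 -m handwheel '[[[0.2,0,0,0,0,0,0],[0.2,0,0,0,0,0,0],[0.2,0,0,0,0,0,0]]]'
python3 - <<'E'
from h import *
f,W=cloud("wrist"); cv2.imwrite("pics/w11.png",f); h=cv2.cvtColor(f,cv2.COLOR_BGR2HSV)
near=(np.hypot(W[...,0]-.51,W[...,1]+.437)<.085)&(W[...,2]<.03)
hd=near&(h[...,1]>110)&(f[...,2]>110); br=near&(h[...,1]>110)&(f[...,2]<=100)
a=np.median(W[hd],0); b=np.median(W[br],0); print(hd.sum(),a,br.sum(),b)
H=W[hd][:,:2]; c,s,vt=np.linalg.svd(H-H.mean(0),full_matrices=False); d=vt[0]*np.sign(vt[0][0]); q=(H-H.mean(0))@d
ang=np.rad2deg(np.arctan2(d[1],d[0])); ang2=np.rad2deg(np.arctan2(*(b-a)[1::-1])); print("yaw handle",ang,"yaw h-b",ang2,"handle extent",np.percentile(q,[.5,99.5]),"centre",H.mean(0))
g=H.mean(0)+d*(np.percentile(q,.5)+.058); print("grip",g)
yaw=ang2+4.74; print("yaw rel chest",yaw,go([*g,-.025],yaw),loc(tool()[:3,3]),tips(W,tool()))
E
```

```text
time_s: 42.1
eef_pos: [0.4985, -0.4362, 0.1812]
eef_rot: [-0.0, 0.042, 0.999, 0.001]
wrist_force: [-0.2, 0.5, 0.5]
opening: 0.6
grasp_force: 0.0
1056 [ 0.47745337 -0.43894816  0.01085822] 673 [ 0.55106677 -0.43708548  0.00999968]
yaw handle 1.50512206846619 yaw h-b 1.4494708041816315 handle extent [-0.03333786  0.03352788] centre [ 0.47661574 -0.43907585]
grip [ 0.50126937 -0.43842807]
yaw rel chest 6.1894708041816315 (array([-0.29, -0.2 , 20.66]), 'rotz', np.float64(-6.2)) [ 0.5329939  -0.39368747  0.18161027] (8301, array([-0.0457, -0.0424, -0.0395, -0.0375]))
```

View pics/w11.png

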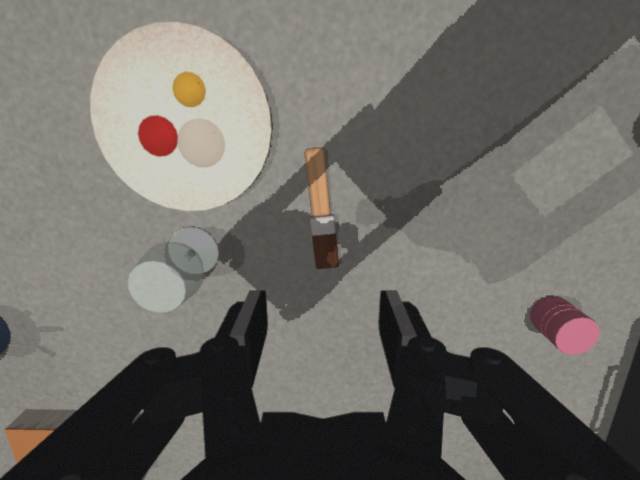

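The wrist view shows the brush handle at (316,182) and bristles at (326,250), clear of the palette (180,115) and glass (175,270). Grip point is (0.501,-0.438), yaw +1.5°. I'll descend carefully because of the tip offset.

```bash
python3 -m handwheel '[[[-0.2,-0.3,-0.2,6,0,0,-6.2],[-0.2,-0.3,-0.2,12,0,0,-6.2],[-0.2,-0.3,-0.2,17,0,0,-6.2],[-0.2,-0.3,-0.2,19.5,0,0,-6.2],[-0.2,-0.3,-0.2,20.5,0,0,-6.2],[-0.2,-0.3,-0.2,20.8,0,0,-6.2],[-0.2,-0.3,-0.2,20.8,0,0,-6.2]]]' && python3 -m handwheel '[[[-0.2,0,0,0.1,0,0,0],[-0.2,0,0,0.2,0,0,0],[-0.2,0,0,0.3,0,0,0]]]'
python3 - <<'E'
from h import *
f,W=cloud("wrist"); print(tips(W,tool()), go([.5013,-.4384,-.03],6.2))
E
```

```text
time_s: 43.02
eef_pos: [0.5022, -0.4408, -0.0245]
eef_rot: [0.001, -0.012, 1.0, -0.001]
wrist_force: [0.4, -0.0, -0.2]
opening: 0.398
grasp_force: 0.0
time_s: 43.4
eef_pos: [0.5014, -0.4403, -0.0287]
eef_rot: [0.0, -0.012, 1.0, -0.0]
wrist_force: [-0.3, 0.6, -0.2]
opening: 0.399
grasp_force: 0.0
(20762, array([-0.0274, -0.0272, -0.0268, -0.0261])) (array([-0.01,  0.17,  0.09]), 'rotz', np.float64(-0.1))
```

```bash
python3 -m handwheel '[[[-0.2,0,0.15,0.1,0,0,0],[-0.2,0,0.15,0.2,0,0,0],[-0.2,0,0.15,0.3,0,0,0],[-0.2,0,0.15,0.3,0,0,0]]]' && python3 -m handwheel '[[[-1,0,0,0,0,0,0],[-1,0,0,0,0,0,0],[-1,0,0,0,0,0,0],[-1,0,0,0,0,0,0]]]'
```

```text
time_s: 43.95
eef_pos: [0.5012, -0.4385, -0.0322]
eef_rot: [-0.0, -0.012, 1.0, 0.0]
wrist_force: [0.8, -0.9, 0.4]
opening: 0.405
grasp_force: 0.0
time_s: 44.45
eef_pos: [0.5015, -0.4389, -0.0318]
eef_rot: [0.0, -0.012, 1.0, -0.0]
wrist_force: [-0.8, 0.3, 2.8]
opening: 0.212
grasp_force: 59.7
```

```bash
python3 -m handwheel '[[[-1,0,0,-2,0,0,0],[-1,0,0,-6,0,0,0],[-1,0,0,-12,0,0,0],[-1,0,0,-18,0,0,0],[-1,0,0,-21,0,0,0],[-1,0,0,-21,0,0,0]]]'
python3 - <<'E'
from h import *
print(status.get_obs()["grasp_force"],go(w(.577,.0705,.18),0))
E
```

```text
time_s: 45.2
eef_pos: [0.5028, -0.4403, 0.1831]
eef_rot: [0.002, -0.012, 1.0, -0.003]
wrist_force: [0.7, -0.6, -0.5]
opening: 0.208
grasp_force: 59.3
59.309476017951965 (array([-8.95, 46.08,  0.06]), 'rotz', np.float64(6.2))
```

```bash
python3 -m handwheel '[[[-1,-1,5,0,0,0,1],[-1,-2,10,0,0,0,2],[-1,-3,15.5,0,0,0,3],[-1,-4.1,21,0,0,0,4],[-1,-5.1,26.5,0,0,0,5],[-1,-6.2,32,0,0,0,6.2],[-1,-7.3,37.5,0,0,0,6.2],[-1,-8.3,43,0,0,0,6.2],[-1,-8.9,45.5,0,0,0,6.2],[-1,-9,46.1,0,0,0,6.2]]]' >/dev/null && python3 -m handwheel '[[[-1,0,0,0,0,0,0],[-1,0,0,0,0,0,0],[-1,0,0,0,0,0,0]]]'
python3 - <<'E'
from h import *
f,W=cloud("wrist"); cv2.imwrite("pics/w12.png",f); L=loc(W)
fl=L[(abs(L[...,2]-.071)<.006)&(L[...,0]<.7)&(L[...,1]>-.05)&(L[...,1]<.18)]; print(len(fl)); print(np.percentile(fl,[1,50,99],axis=0).round(4) if len(fl) else 0)
print(go(w(.577,.0705,.042),0),status.get_obs()["grasp_force"])
E
```

```text
time_s: 46.82
eef_pos: [0.5798, 0.0233, 0.1778]
eef_rot: [-0.0, 0.043, 0.999, -0.0]
wrist_force: [-1.3, 0.1, 0.2]
opening: 0.212
grasp_force: 59.3
18041
[[0.5118 0.0086 0.0685]
 [0.5677 0.0716 0.0701]
 [0.6745 0.1557 0.0753]]
(array([-0.11, -0.08, 13.59]), 'rotz', np.float64(-0.1)) 59.30473208427429
```

View pics/w12.png

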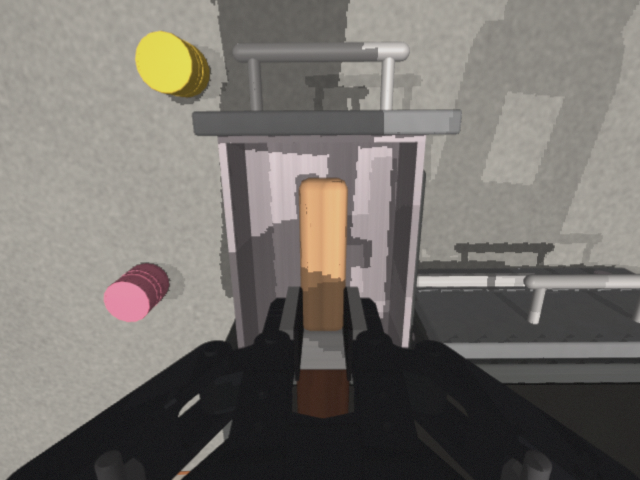

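The brush is held at (323,290) over the narrow drawer, aligned with it, with the handle end inside the front panel. Lowering.

```bash
python3 -m handwheel '[[[-1,-0.1,0,4,0,0,0],[-1,-0.1,0,8,0,0,0],[-1,-0.1,0,11,0,0,0],[-1,-0.1,0,12.5,0,0,0],[-1,-0.1,0,13.3,0,0,0],[-1,-0.1,0,13.3,0,0,0]]]' && python3 -m handwheel '[[[-0.2,0,0,0,0,0,0],[-0.2,0,0,0,0,0,0],[-0.2,0,0,0,0,0,0],[-0.2,0,0,-4,0,0,0],[-0.2,0,0,-9,0,0,0],[-0.2,0,0,-14,0,0,0],[-0.2,0,0,-14,0,0,0]]]'
python3 - <<'E'
from h import *
f,W=cloud("wrist"); cv2.imwrite("pics/w13.png",f); L=loc(W)
h=cv2.cvtColor(f,cv2.COLOR_BGR2HSV); m=(h[...,1]>110)&(h[...,0]<25)&(L[...,0]>.5)&(L[...,0]<.7)&(L[...,1]>0)&(L[...,1]<.14)&(L[...,2]<.13)
print(np.percentile(L[m],[1,50,99],axis=0).round(4)); print(go(w(.42,.0705,.185),0))
E
```

```text
time_s: 47.62
eef_pos: [0.5813, 0.0242, 0.0453]
eef_rot: [0.0, 0.042, 0.999, -0.0]
wrist_force: [0.3, 0.6, -0.6]
opening: 0.212
grasp_force: 59.3
time_s: 48.5
eef_pos: [0.5843, 0.024, 0.1907]
eef_rot: [0.005, 0.042, 0.999, -0.001]
wrist_force: [0.5, -0.3, -0.6]
opening: 0.401
grasp_force: 0.0
[[0.5213 0.0607 0.0795]
 [0.5788 0.0725 0.0814]
 [0.6459 0.0833 0.0834]]
(array([15.85, -0.19,  0.18]), 'rotz', np.float64(-0.0))
```

The brush lies flat on the narrow drawer's floor (top at 0.081, u 0.521–0.646). Now push this drawer home.

```bash
python3 -m handwheel '[[[-1,5,-0.2,0,0,0,0],[-1,10,-0.2,0,0,0,0],[-1,14,-0.2,0,0,0,0],[-1,16,-0.2,0,0,0,0],[-1,16,-0.2,0,0,0,0],[-1,16,-0.2,5,0,0,0],[-1,16,-0.2,10,0,0,0],[-1,16,-0.2,12.5,0,0,0],[-1,16,-0.2,12.5,0,0,0]]]'
python3 - <<'E'
from h import *
print(loc(tool()[:3,3]),go(w(.594,.0705,.06),0))
E
```

```text
time_s: 49.68
eef_pos: [0.4195, 0.0361, 0.0575]
eef_rot: [-0.003, 0.042, 0.999, 0.0]
wrist_force: [-0.0, -0.4, 1.0]
opening: 0.001
grasp_force: 0.0
[0.41505751 0.0706196  0.05748694] (array([-1.789e+01,  1.000e-02, -3.600e-01]), 'rotz', np.float64(-0.1))
```

```bash
python3 -m handwheel '[[[-1,-1.5,0,0,0,0,0],[-1,-2.5,0,0,0,0,0],[-1,-3.5,0,0,0,0,0],[-1,-5,0,0,0,0,0],[-1,-6.5,0,0,0,0,0],[-1,-8,0,0,0,0,0],[-1,-9.5,0,0,0,0,0],[-1,-11,0,0,0,0,0],[-1,-12.5,0,0,0,0,0],[-1,-14,0,0,0,0,0]]]' && python3 -m handwheel '[[[-1,-1.2,0,0,0,0,0],[-1,-2.2,0,0,0,0,0],[-1,-2.8,0,0,0,0,0],[-1,-3.2,0,0,0,0,0],[-1,-3.6,0,0,0,0,0],[-1,-4,0,0,0,0,0],[-1,-4.2,0,0,0,0,0],[-1,-4.3,0,0,0,0,0],[-1,-4.3,0,0,0,0,0]]]'
python3 - <<'E'
from h import *
print(loc(tool()[:3,3]))
E
```

```text
time_s: 50.92
eef_pos: [0.5617, 0.0242, 0.0597]
eef_rot: [-0.0, 0.042, 0.999, 0.0]
wrist_force: [-1.8, 0.3, 1.4]
opening: -0.001
grasp_force: 0.9
time_s: 52.05
eef_pos: [0.6004, 0.0207, 0.0599]
eef_rot: [-0.004, 0.042, 0.999, -0.0]
wrist_force: [-15.1, 0.2, 10.7]
opening: 0.002
grasp_force: 7.3
[0.59666929 0.07023743 0.05986495]
```

Same stop (u = 0.597, 15 N). Back off, raise, and check both fronts and the table.

```bash
python3 -m handwheel '[[[-1,2,0,0,0,0,0],[-1,6,0,0,0,0,0],[-1,10,0,0,0,0,0],[-1,14,0,-4,0,0,0],[-1,18,0,-10,0,0,0],[-1,20,0,-14,0,0,0],[-1,20,0,-14,0,0,0],[-1,20,0,-14,0,0,0]]]'
python3 - <<'E'
from h import *
f,W=cloud("top"); cv2.imwrite("pics/top5.png",f); L=loc(W)
for n,(a,b) in dict(wide=(.18,.38),narrow=(.0,.14)).items():
    p=L[(abs(L[...,2]-.144)<.004)&(L[...,1]>a)&(L[...,1]<b)&(L[...,0]>.5)&(L[...,0]<.70)]; print(n,len(p),np.percentile(p[:,0],[2,10,50]).round(4))
    p=L[(L[...,2]>.108)&(L[...,2]<.128)&(L[...,1]>a+.02)&(L[...,1]<b-.02)&(L[...,0]>.55)&(L[...,0]<.635)]; print(" bar",len(p),np.median(p[:,0]) if len(p) else 0)
cv2.imwrite("pics/crop3.png",cv2.resize(f[100:360,80:600],(780,390)))
E
```

```text
time_s: 53.05
eef_pos: [0.4047, 0.0371, 0.2]
eef_rot: [0.001, 0.042, 0.999, -0.0]
wrist_force: [0.1, 0.1, -0.0]
opening: -0.003
grasp_force: 0.0
wide 575 [0.6463 0.6485 0.6588]
 bar 206 0.6122959158005088
narrow 401 [0.6477 0.6499 0.66  ]
 bar 197 0.6136539194896288
```

View pics/crop3.png

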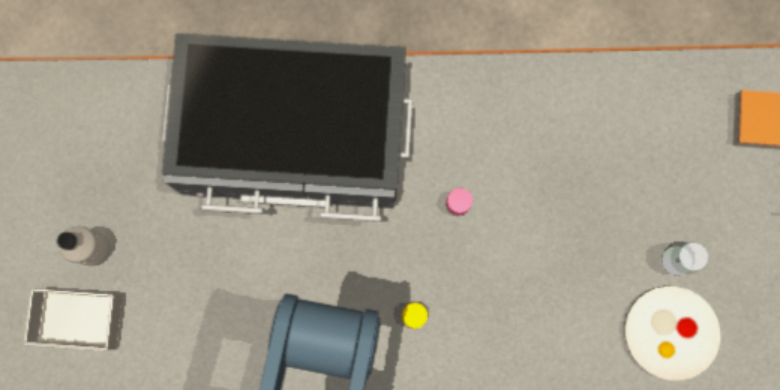

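The crop shows both drawer fronts flush (bars at u = 0.612 and 0.614, the same as the home position measured at the start). No black-lidded jars or brushes are left on the table, and the palette, glass, tub, gesso and look-alikes are where they were. Handing in.

```bash
python3 -c "
from bench import ctrl
print(ctrl.hand_in())"
```

```text
the job is handed in; nothing more can be done
None
```

I put all four black-lidded jars upright in the wide drawer and the one brush flat in the narrow drawer, pushed both drawers home, and handed the job in at about 53 s; the hand-in returned no verdict.

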